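# Charge a rattle-drum shell with its clay balls

### The arm

A 6-joint arm with a two-finger parallel gripper is mounted at the origin on the work surface. World frame = base frame: x ahead of the robot, y to its left, z up, the work surface at z = 0. Lengths are in mm, angles in rad, forces in N, time in s.
With the tool pointing down it reaches from about 350 to 875 mm from the base axis. Payload 4.2 kg.
Tool frame: the origin (TCP) lies at the very end of the fingers, on their centre line; the grasp point (between the pads) lies 19 mm behind it; z points along the fingers, y is the line along which they close (so a half turn about z gives the same grasp; the last joint's range is limited). The gripper opens to 85 mm and grips with 20 to 120 N. Pads are 22 mm wide; open, the fingers measure 114 mm over their backs; the gripper's body (76 mm by 85 mm) begins 54 mm behind the grasp point. The pads swing forward as they close: fully open they stand 13 mm farther back than shut.
Start: joints at [-0.973, 0.385, 0.008, 0, -1.194, -0.259], TCP at [207.737, -589.444, 231.312] pointing down, gripper open.
Joint ranges: [-3.14, 3.14], [-1.21, 2.06], [-1.07, 1.41], [-3.16, 2.05], [-2.99, -0.16], [-3.1, 3.1]. Speed limits (rad/s): [2.79, 2.79, 3.14, 3.14, 3.14, 3.14].

### API

Orientations are given as a unit quaternion [x, y, z, w].
In Python, from bench import arm, optics gives the robot as it stands. The module is installed in compiled form; this text tells all that it offers.
- The arm moves only by the tool step_arm, never from a script. Its argument "motion" is a list of rows, each an object with "dr": the turn, a rotation vector about the tool's x, y, z in units of 8 degrees (1.0 is 8 degrees), a list of three; "slide": the shift along the tool's x, y, z in mm, a list of three; "jaw": the finger opening in mm, from 0 to 85.4. A call has exactly 8 rows; each row is the pose to reach, as a shift and turn from the pose commanded when the call began, along the tool's axes at that moment; what a row does not reach only later rows make up. A row lasts 1/8 s, in which the tool goes at most 62.5 mm and 10.7 degrees, less where a joint would pass 70% of its speed; a pose out of reach is approached as far as the arm can. A call with a gripper value outside its range is refused whole. The fingers move at their own pace and stop on an object; the grip force is fixed at half the most. Time passes only in rows, so rows that repeat a pose let the fingers close, or fill a call up. It gives the time, the measured TCP pose, the force, the opening and the grip force at its end, in the units of the state.
- arm.read_state(): the state, without advancing time (a new reading comes with each control period).
- optics.get_image(name): name is "scene" or "top" or "wrist"; returns the picture (480x640x3 uint8, blue, green, red); there is no depth.
- optics.camera_info(name): a dict with "camera_matrix" (3x3 intrinsics, pixels), "view" (4x4, takes a point from world to camera coordinates); the wrist camera has in their place "T_tool_cam" (4x4, takes a point from camera to tool coordinates, whose origin is the TCP and whose axes are the flange's). Camera axes: x right, y up, looking along -z (the intrinsics and any distortion apply to the point x, -y, -z); pixel columns grow to the right and rows downward; lengths in mm; the calibration is good to about 2 mm. A picture is of the moment at which its call begins: read the wrist's pose just before it. camera_info takes no time and is no camera call.
- arm.job_done(): hands the job in; it is judged then, once.
The state is a dict: "clock": time; "joints": joint angles; "joint_vel": joint speeds; "joint_efforts": joint torques, N m; "position": TCP position; "ee_rot": TCP orientation; "contact_force": force on the tool from outside, world axes, zero at the start; "wrist_torque": the same for the moment, N m; "gripper_width": finger opening in mm; "grasp_force": force on a finger pad.
Only numpy, scipy, OpenCV 4.12 (cv2) and the standard library are available. Lean on these libraries where they do the work, as an engineer would, in place of code of your own. Each camera call takes 0.05 s, during which the arm holds its last target. There are 200 camera calls.

### The job

Take the small wooden cup of six clay balls from under the low shelf and tip all six into the wide, squat drum shell (not the tall, narrow-mouthed one), without spilling any. Then stand the empty cup upright on the round cork mat, near its middle, let go, and leave the shells upright and the other things on the bench where they are.

Things in the scene. Friction and masses are not known exactly. Their poses are not given: they have to be found in the camera images.
- cup: small turned medium-brown wooden cup, open at the top, 70 mm high; outside diameter 50 mm at the foot, 64 mm at 45 mm height, 72 mm at the rim (straight taper, flaring upward), wall 3.5 mm, floor 6 mm thick; about 90 g (60 to 130 g) plus the balls. It starts upright on the bench under the front edge of the shelf. Origin: centre of its underside, z up along its axis. The balls roll out at 80 to 100 degrees of tip
- ball0: fired-clay ball, 21 mm diameter, 10 g, one of six alike, at first lying in the cup in two layers; origin at its centre
- ball1: fired-clay ball, 21 mm diameter, 10 g, one of six alike, at first lying in the cup in two layers; origin at its centre
- ball2: fired-clay ball, 21 mm diameter, 10 g, one of six alike, at first lying in the cup in two layers; origin at its centre
- ball3: fired-clay ball, 21 mm diameter, 10 g, one of six alike, at first lying in the cup in two layers; origin at its centre
- ball4: fired-clay ball, 21 mm diameter, 10 g, one of six alike, at first lying in the cup in two layers; origin at its centre
- ball5: fired-clay ball, 21 mm diameter, 10 g, one of six alike, at first lying in the cup in two layers; origin at its centre
- wide_shell: wide squat light-wood drum shell with a closed floor, standing mouth up: 105 mm high, outside diameter 108 mm at the foot and 146 mm at the rim, wall 8 mm (mouth about 130 mm across inside), floor 10 mm thick, about 0.6 kg, loose. Origin: centre of its underside, z up. It stands to the robot's right, in either of two places exchanged with the tall shell
- tall_shell: tall light-wood drum shell, not to be filled: 150 mm high, outside diameter 120 mm at the foot narrowing to 86 mm at the rim, loose. Origin: centre of its underside
- mat: round cork mat, 110 mm diameter, 3 mm thick, fixed on the bench. Origin: centre of its underside
- shelf: fixed plywood shelf over the cup, open in front: come in from there, leaning 30 to 50 degrees, not from above. Origin on the bench below the middle of the front edge, x into the shelf, y along its front edge. Board x 0 to 138, y -135 to 135 mm, underside 155, top 171 mm up, stock on it to 226 mm. Side panels 18 mm thick at y = -126 and 126 mm, from x = 38 mm back; a 25 mm high rail under the back edge of the board, open behind below it
- sanding_block: bystander: wooden sanding block 90 x 55 x 32 mm, loose on the bench; origin at the centre of its underside
- brush: bystander: hand brush about 200 mm long lying on the bench, loose; origin at the middle of its length
- mallet: bystander: hammer about 260 mm long lying on the bench, loose; origin at the middle of its length
There are look-alikes about, which are no part of the job. There is more than one size of the cup; the one meant has the size given above.

How it is judged (in metres and radians):
On the way, in this order (a step that is already met when the one before it is completed fails the run):
1. the cup is lifted clear of the bench with all six balls in it (height (world z) of cup above 0.05 m and angle between cup's own z axis and vertical below 0.7 rad and distance between each of ball0, ball1, ball2, ball3, ball4, ball5 and cup below 0.075 m and z of each of ball0, ball1, ball2, ball3, ball4, ball5 in the frame of cup above 0.008 m), for 0.1 s.
2. all six balls lie in the wide shell (horizontal distance between each of ball0, ball1, ball2, ball3, ball4, ball5 and wide_shell below 0.062 m and z of ball0 in the frame of wide_shell between 0.01 and 0.095 m and z of ball1 in the frame of wide_shell between 0.01 and 0.095 m and z of ball2 in the frame of wide_shell between 0.01 and 0.095 m and z of ball3 in the frame of wide_shell between 0.01 and 0.095 m and z of ball4 in the frame of wide_shell between 0.01 and 0.095 m and z of ball5 in the frame of wide_shell between 0.01 and 0.095 m), for 0.2 s.
At the end, for the whole second after the job is handed in: all six balls lie in the wide shell (within 62 mm of its axis, below 95 mm above its underside), under 0.1 m/s; both shells upright within 0.1 rad; the cup stands still on the cork mat, upright within 0.08 rad, centre within 35 mm of the mat's centre (all of step 2 and angle between each of wide_shell, tall_shell's own z axis and vertical below 0.1 rad and horizontal distance between cup and mat below 0.035 m and angle between cup's own z axis and vertical below 0.08 rad and height (world z) of cup between 0.001 and 0.008 m and linear speed of cup below 0.02 m/s and linear speed of each of ball0, ball1, ball2, ball3, ball4, ball5 below 0.1 m/s); the robot touches nothing.
It fails at once if the tall drum shell is pushed more than 40 mm from its place (distance of tall_shell from where it was at the start of the episode above 0.04 m).
It fails at once if the sanding block is pushed more than 40 mm from its place (distance of sanding_block from where it was at the start of the episode above 0.04 m).
It fails at once if the brush is pushed more than 40 mm from its place (distance of brush from where it was at the start of the episode above 0.04 m).
It fails at once if the hammer is pushed more than 40 mm from its place (distance of mallet from where it was at the start of the episode above 0.04 m).
It fails at once if a ball is spilt on the bench (height (world z) of any of ball0, ball1, ball2, ball3, ball4, ball5 below 0.015 m).
It also fails if it takes over 69 s, if anything falls off the work surface, if the arm or the gripper's body presses on something with over 40 N, if the wrist force passes 120 N, or if a joint passes its speed limit or range.

## Working session

There is one attempt and no reset: what is moved stays moved. The work goes in short steps, Python scripts to look and compute and a tool call to move; the robot and the scene stay as the last step left them, time stands still between calls to the robot, and variables do not carry over. Pictures are saved under pics/ and viewed, at most 10 in all, crops included, and the job is handed in when it is done.

Besides the shell and the picture viewer there is one more tool, called after ">>>" as name(argument=value, ...) on one line, values as JSON. step_arm: Moves the arm, as the interface text tells. Its arguments: {"type":"object","properties":{"motion":{"type":"array","items":{"type":"object","properties":{"dr":{"type":"array","items":{"type":"number"}},"slide":{"type":"array","items":{"type":"number"}},"jaw":{"type":"number"}}}}},"required":["motion"]}

```bash
mkdir -p pics
python3 - <<'E'
from bench import arm, optics
import cv2,json
s=arm.read_state();print(s)
for n in("scene","top"):
    cv2.imwrite(f"pics/{n}0.png",optics.get_image(n))
for n in("scene","top","wrist"):
    print(n,optics.camera_info(n))
E
```

```text
{'clock': 0.0, 'joints': array([-9.73384729e-01,  3.85538031e-01,  6.61286584e-03, -5.00431045e-04,
       -1.19396087e+00, -2.58612275e-01]), 'joint_vel': array([ 1.37216752e-03, -1.74537512e-03,  1.75964555e-04, -2.69886275e-04,
        3.93268151e-05, -4.22742616e-04]), 'joint_efforts': array([ 5.27045067e-04, -3.92288554e+01,  1.88400704e+01,  4.18599218e+00,
       -4.67380640e-03, -3.49584788e-07]), 'position': array([ 207.55527831, -588.91460923,  230.22746039]), 'ee_rot': array([-1.68499541e-01,  9.85701151e-01,  1.04712656e-03, -2.22095504e-04]), 'contact_force': array([-0.35351406, -1.32893445,  1.5033431 ]), 'wrist_torque': array([0.02591591, 0.01169901, 0.00509486]), 'grasp_force': 0.0, 'gripper_width': 85.28147747262469}
scene {'camera_matrix': array([[564.20165519,   0.        , 316.3118975 ],
       [  0.        , 564.20165519, 232.59756595],
       [  0.        ,   0.        ,   1.        ]]), 'view': array([[-7.26509090e-01, -6.87116792e-01,  7.41997944e-03,
         3.89096422e+02],
       [ 6.55312292e-01, -6.89551371e-01,  3.08358080e-01,
        -3.62843773e+02],
[... 534 characters left out ...]
 [-1.02057104e-01, -3.60676650e-03,  9.94772003e-01,
        -1.08966270e+03],
       [ 0.00000000e+00,  0.00000000e+00,  0.00000000e+00,
         1.00000000e+00]])}
wrist {'camera_matrix': array([[376.68157813,   0.        , 317.43181457],
       [  0.        , 376.68157813, 243.78991889],
       [  0.        ,   0.        ,   1.        ]]), 'T_tool_cam': array([[ 2.17492787e-04,  9.62562550e-01,  2.71059570e-01,
         6.74564937e+01],
       [ 9.99999976e-01, -2.20179648e-04, -2.04977014e-05,
        -3.17834007e-01],
       [ 3.99514811e-05,  2.71059568e-01, -9.62562574e-01,
        -1.40994824e+02],
       [ 0.00000000e+00,  0.00000000e+00,  0.00000000e+00,
         1.00000000e+00]])}
```

View pics/scene0.png

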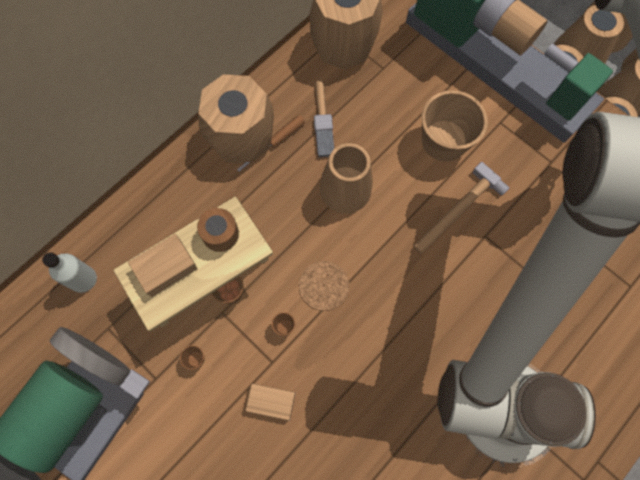

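View pics/top0.png

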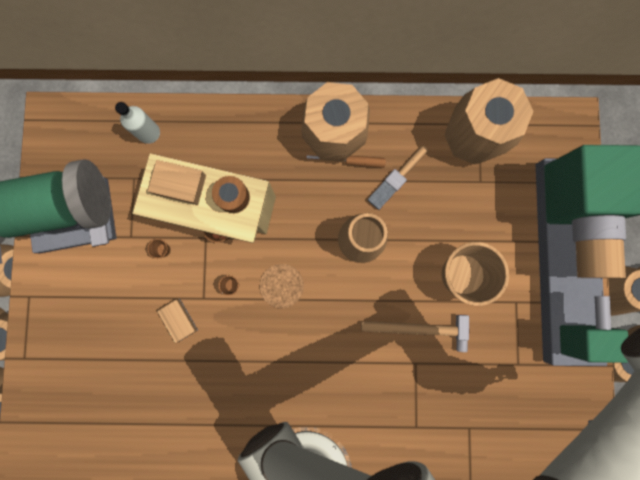

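```bash
cat > h.py <<'E'
import numpy as np
from bench import arm, optics
from scipy.spatial.transform import Rotation as R
def ray(n,u,v,pose=None):
    c=optics.camera_info(n);K=c["camera_matrix"]
    d=np.array([(u-K[0,2])/K[0,0],-(v-K[1,2])/K[1,1],-1])
    if n=="wrist":
        p,q=pose; T=c["T_tool_cam"];Rt=R.from_quat(q).as_matrix()
        return Rt@T[:3,3]+p, Rt@T[:3,:3]@d
    V=c["view"];return -V[:3,:3].T@V[:3,3], V[:3,:3].T@d
def pw(n,u,v,z,pose=None):
    o,d=ray(n,u,v,pose);return o+d*(z-o[2])/d[2]
def proj(n,P,pose=None):
    c=optics.camera_info(n);K=c["camera_matrix"]
    if n=="wrist":
        p,q=pose;T=c["T_tool_cam"];x=T[:3,:3].T@(R.from_quat(q).as_matrix().T@(np.array(P)-p)-T[:3,3])
    else: V=c["view"];x=V[:3,:3]@P+V[:3,3]
    return K[0,2]+K[0,0]*x[0]/-x[2],K[1,2]-K[1,1]*x[1]/-x[2]
E
python3 - <<'E'
from h import *
import cv2
np.set_printoptions(precision=1,suppress=True)
for nm,n,u,v,z in [("mat t","top",280,286,3),("mat s","scene",324,287,3),("wide rim t","top",476,273,105),("wide rim s","scene",454,121,105),("tall rim t","top",367,233,150),("tall rim s","scene",350,162,150),
 ("shelf FL t","top",134,208,171),("shelf FR t","top",257,240,171),("BL","top",149,155,171),("FL s","scene",149,326,171),("FR s","scene",271,249,171),("cup rim s","scene",230,284,70),("cup2 t","top",229,284,50),("cup3 t","top",160,248,50),("cup2 s","scene",284,324,50),("cup3 s","scene",192,357,50),("block","top",177,321,32),
 ("hamL","top",363,327,10),("hamHead1","top",464,316,20),("hamHead2","top",463,350,20),("brush","top",375,205,10),("brush","top",425,150,10)]:
    print(nm,pw(n,u,v,z))
a=cv2.imread("pics/scene0.png")[250:350,170:320];b=cv2.imread("pics/top0.png")[150:300,130:310]
r=cv2.resize
o=np.zeros((600,800,3),np.uint8)
o[:267,:400]=r(a,(400,267),interpolation=2);
o[267:600,:400]=r(b,(400,333),interpolation=2)
c=cv2.imread("pics/top0.png")[190:360,310:520];o[:324,400:]=r(c,(400,324),interpolation=2)
d=cv2.imread("pics/scene0.png")[80:230,300:520];o[327:600,400:]=r(d,(400,273),interpolation=2)
cv2.imwrite("pics/crop.png",o)
E
```

```text
mat t [446.7  71.1   3. ]
mat s [445.8  70.6   3. ]
wide rim t [ 482.  -382.8  105. ]
wide rim s [ 479.1 -380.1  105. ]
tall rim t [ 565.2 -130.   150. ]
tall rim s [ 566.2 -131.5  150. ]
shelf FL t [611.1 376.8 171. ]
shelf FR t [544.7 108.5 171. ]
BL [729.  350.2 171. ]
FL s [605.5 373.5 171. ]
FR s [547.2 115.8 171. ]
cup rim s [581.3 210.9  70. ]
cup2 t [450.1 189.3  50. ]
cup3 t [534.4 358.7  50. ]
cup2 s [446.  191.6  50. ]
cup3 s [533.8 366.2  50. ]
block [359.7 315.5  32. ]
hamL [ 349.2 -135.4   10. ]
hamHead1 [ 379.7 -380.6   20. ]
hamHead2 [ 298.3 -376.5   20. ]
brush [ 653.1 -165.    10. ]
brush [ 797.  -292.7   10. ]
```

View pics/crop.png

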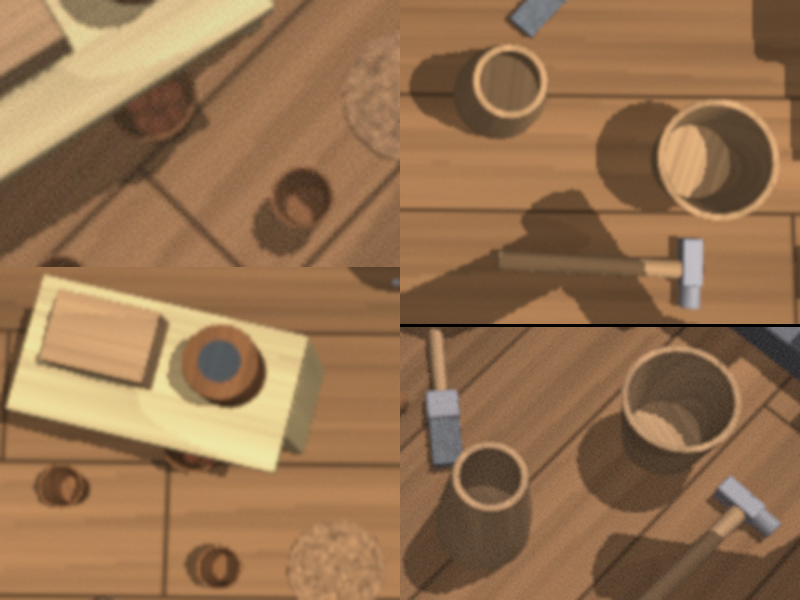

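Run:
```python
from h import *
import cv2
np.set_printoptions(precision=1,suppress=True)
print("near rim t",pw("top",218.5,242,70), "right rim s",pw("scene",243.9,287.5,70),"foot near s",pw("scene",231.9,303,0))
s=cv2.imread("pics/scene0.png");t=cv2.imread("pics/top0.png")
out=[]
th=np.linspace(0,2*np.pi,60)
for C in [(583,211)]:
  for n,im,(x0,y0,w,h) in (("scene",s,(180,240,120,90)),("top",t,(150,180,120,90))):
    im=cv2.resize(im[y0:y0+h,x0:x0+w],None,fx=6,fy=6,interpolation=2)[:, :]
    for r,z,c in((36,70,(0,255,0)),(25,0,(255,0,0))):
        p=[[(q-o)*6 for q,o in zip(proj(n,[C[0]+r*np.cos(a),C[1]+r*np.sin(a),z]),(x0,y0))] for a in th]
        cv2.polylines(im,[np.int32(p)],True,c,1)
    out.append(cv2.resize(im,(400,300),interpolation=3))
cv2.imwrite("pics/fit.png",np.hstack(out))
sx=np.array([.973,-.23]);print((np.array([583,211])-[577,243.5])@sx,(np.array([583,211])-[577,243.5])@[.23,.973])
```

```text
near rim t [548.8 213.6  70. ] right rim s [555.3 196.3  70. ] foot near s [566.5 232.8   0. ]
13.313 -30.2425
```

View pics/fit.png

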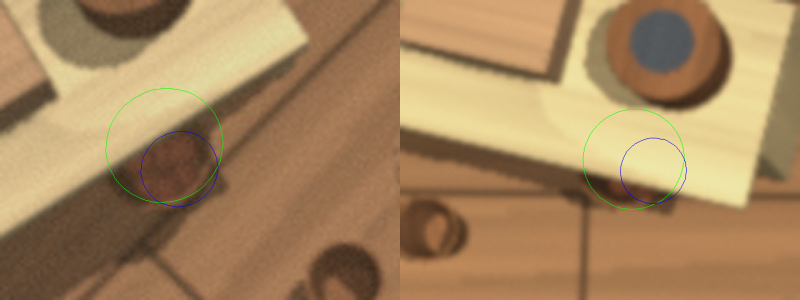

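```bash
cat >> h.py <<'E'
def orient(az,lean):  # deg; tool z azimuth az, lean from straight down; y horizontal to the left
    a,l=np.radians([az,lean])
    z=np.array([np.cos(a)*np.sin(l),np.sin(a)*np.sin(l),-np.cos(l)]);y=np.array([-np.sin(a),np.cos(a),0])
    return R.from_matrix(np.c_[np.cross(y,z),y,z])
def rel(p0,R0,p1,R1):
    s=R0.inv().apply(np.array(p1)-p0);d=(R0.inv()*R1).as_rotvec(degrees=True)/8
    print("slide",s.round(1),"len",np.linalg.norm(s).round(),"dr",d.round(2),"deg",(8*np.linalg.norm(d)).round())
def now():
    s=arm.read_state();return s["position"],R.from_quat(s["ee_rot"]),s
E
python3 - <<'E'
from h import *
p,r,s=now(); p0=np.array([207.737,-589.444,231.312])
rel(p0,r,[400,-100,330],r)
rel([400,-100,330],r,[463,244,170],orient(-13,45))
E
```

```text
slide [-343.9  398.   -97.9] len 535.0 dr [0. 0. 0.] deg 0.0
slide [-173.7  303.2  160.6] len 385.0 dr [ 1.6  -5.48  3.83] deg 55.0
```

>>> step_arm(motion=[{"slide":[-40,45,-12],"dr":[0,0,0],"jaw":85},{"slide":[-80,92,-25],"dr":[0,0,0],"jaw":85},{"slide":[-120,140,-40],"dr":[0,0,0],"jaw":85},{"slide":[-160,185,-60],"dr":[0,0,0],"jaw":85},{"slide":[-200,232,-80],"dr":[0,0,0],"jaw":85},{"slide":[-240,278,-98],"dr":[0,0,0],"jaw":85},{"slide":[-280,324,-98],"dr":[0,0,0],"jaw":85},{"slide":[-310,360,-98],"dr":[0,0,0],"jaw":85}])

```text
clock: 1.1
position: [380.7, -144.8, 329.6]
ee_rot: [-0.169, 0.986, 0.0, 0.001]
contact_force: [0.7, -0.3, -0.2]
gripper_width: 84.8
grasp_force: 0.0
```

Run:
```python
from h import *
p,r,s=now();print(p,s["joints"],s["joint_vel"])
rel(p,r,[463,244,170],orient(-13,45))
```

```text
[ 380.68542018 -144.76191511  329.58672801] [ 3.95760142e-02 -6.40354624e-02 -2.96097769e-01 -3.08484792e-04
 -1.33763667e+00 -1.27063745e+00] [ 1.03117474e+00 -4.38098266e-02 -5.29202441e-02  6.97738121e-04
 -4.61394331e-03 -1.02437001e+00]
slide [-207.   339.1  159.8] len 428.0 dr [ 1.59 -5.46  3.84] deg 55.0
```

>>> step_arm(motion=[{"slide":[-25,40,10],"dr":[0.2,-0.6,0.4],"jaw":85},{"slide":[-50,80,30],"dr":[0.4,-1.3,0.9],"jaw":85},{"slide":[-80,125,55],"dr":[0.6,-2.1,1.5],"jaw":85},{"slide":[-105,170,80],"dr":[0.8,-2.9,2.0],"jaw":85},{"slide":[-130,215,105],"dr":[1.0,-3.6,2.5],"jaw":85},{"slide":[-155,255,130],"dr":[1.3,-4.3,3.0],"jaw":85},{"slide":[-180,295,150],"dr":[1.5,-5.0,3.5],"jaw":85},{"slide":[-205,335,160],"dr":[1.6,-5.5,3.8],"jaw":85}])

```text
clock: 2.1
position: [409.0, 30.9, 271.9]
ee_rot: [0.057, 0.945, -0.019, 0.321]
contact_force: [-5.6, -1.6, -10.7]
gripper_width: 85.4
grasp_force: 0.0
```

Run:
```python
from h import *
import cv2
p,r,s=now();im=optics.get_image("wrist");print(repr(p),repr(s["ee_rot"]),s["joints"],s["joint_vel"])
cv2.imwrite("pics/w1.png",im)
po=(p,s["ee_rot"])
print(proj("wrist",[584,216,70],po),proj("wrist",[584,216,0],po))
```

```text
array([409.0173747 ,  30.91391933, 271.92083171]) array([ 0.05691833,  0.9452127 , -0.01929231,  0.32087546]) [ 0.62302863 -0.33108948 -1.0694764   0.96556418 -0.52466722 -3.09731443] [ 3.65348051e-01 -7.50802313e-01 -4.32464649e-03 -4.04471917e-01
 -5.22438454e-01 -1.21511926e-05]
(np.float64(511.90104170674886), np.float64(203.04758028793339)) (np.float64(493.32830347606426), np.float64(158.70281490540157))
```

View pics/w1.png

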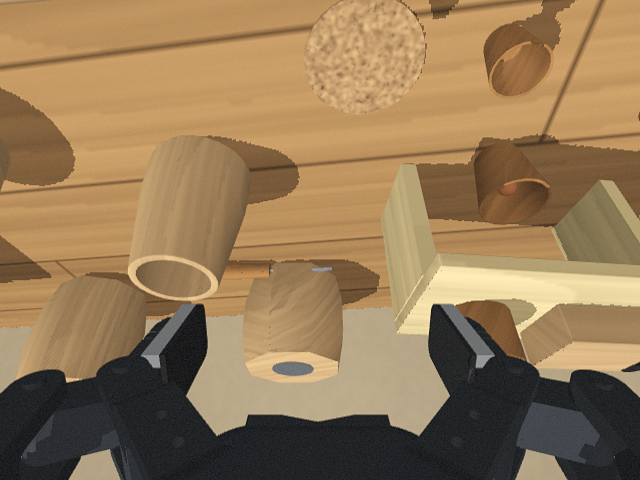

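```bash
cat > kin.py <<'E'
import numpy as np
from scipy.spatial.transform import Rotation as R
from scipy.optimize import least_squares
LO=np.array([-3.14,-1.21,-1.07,-3.16,-2.99,-3.1]);HI=np.array([3.14,2.06,1.41,2.05,-.16,3.1])
M=R.from_matrix(np.array([[0,0,1],[0,1,0],[-1,0,0.]]))  # tool frame at zero: z along x, x down
E=lambda ax,a:R.from_euler(ax,a)
def fk(q,P,s=(1,-1)):
    a1,h,L2,e,L3,d,t6=P
    A=E('z',q[0]);p=A.apply([a1,0,0])+[0,0,h];A=A*E('y',q[1]);p=p+A.apply([0,0,L2])
    A=A*E('y',-q[2]);p=p+A.apply([L3,0,e]);A=A*E('x',s[0]*q[3])*E('y',-q[4]);p=p+A.apply([d,0,0])
    return p,A*E('x',s[1]*q[5]+t6)*M
E
python3 - <<'E'
from kin import *
D=[([-.9733847,.38553803,.00661287,-.0005,-1.19396,-.2586],[207.555,-588.915,230.227],[-.1685,.9857,.001047,-.000222]),
([.039576,-.0640355,-.29609777,-.0003,-1.33763667,-1.27063745],[380.685,-144.762,329.587],[-.169,.986,0,.001]),
([.62302863,-.33108948,-1.0694764,.96556418,-.52466722,-3.09731443],[409.017,30.914,271.92],[.05691833,.9452127,-.01929231,.32087546])]
for s4 in(1,-1):
  for s6 in(1,-1):
   for t in(0,np.pi/2,np.pi,-np.pi/2):
    def f(P):
        o=[]
        for q,p,r in D:
            a,b=fk(q,P,(s4,s6));o+=[*(a-p),*(200*(b.inv()*R.from_quat(r)).as_rotvec())]
        return o
    S=least_squares(f,[50,400,400,30,400,200,t]);print(s4,s6,t,S.cost.round(1),S.x.round(2))
E
```

```text
1 1 0 189746.6 [ 7.09930e+02 -1.05227e+03  3.58040e+02  4.10580e+02 -4.17920e+02
 -4.81210e+02  8.70000e-01]
1 1 1.5707963267948966 189746.6 [ 7.09930e+02 -1.05227e+03  3.58040e+02  4.10580e+02 -4.17920e+02
 -4.81210e+02  8.70000e-01]
1 1 3.141592653589793 225986.4 [  709.93 -1052.27   358.04   410.58  -417.92  -481.21     3.01]
1 1 -1.5707963267948966 232687.4 [  709.93 -1052.27   358.04   410.58  -417.92  -481.21    -1.12]
1 -1 0 299151.7 [ 7.09930e+02 -1.05227e+03  3.58040e+02  4.10580e+02 -4.17920e+02
 -4.81210e+02 -1.60000e-01]
1 -1 1.5707963267948966 299151.7 [ 7.09930e+02 -1.05227e+03  3.58040e+02  4.10580e+02 -4.17920e+02
 -4.81210e+02 -1.60000e-01]
1 -1 3.141592653589793 84708.4 [  709.93 -1052.27   358.04   410.58  -417.92  -481.21     4.14]
1 -1 -1.5707963267948966 84708.4 [  709.93 -1052.27   358.04   410.58  -417.92  -481.21    -2.14]
-1 1 0 101496.3 [ 1.0321e+02  4.0779e+02  5.8035e+02 -6.6470e+01  3.3215e+02  5.2229e+02
 -5.8000e-01]
-1 1 1.5707963267948966 356796.5 [103.21 407.79 580.35 -66.47 332.15 522.29   1.51]
-1 1 3.141592653589793 237963.7 [103.21 407.79 580.35 -66.47 332.15 522.29   3.61]
-1 1 -1.5707963267948966 101496.3 [ 1.0321e+02  4.0779e+02  5.8035e+02 -6.6470e+01  3.3215e+02  5.2229e+02
 -5.8000e-01]
-1 -1 0 25620.8 [103.21 407.79 580.35 -66.47 332.15 522.29  -1.57]
-1 -1 1.5707963267948966 25620.8 [103.21 407.79 580.35 -66.47 332.15 522.29  -1.57]
-1 -1 3.141592653589793 25620.8 [103.21 407.79 580.35 -66.47 332.15 522.29   4.71]
-1 -1 -1.5707963267948966 25620.8 [103.21 407.79 580.35 -66.47 332.15 522.29  -1.57]
```

```bash
cat >> kin.py <<'E'
def fk(q,P,s=(1,-1)):
    a1,h,L2,e,L3,d,t6,b1,b2=P
    A=E('z',q[0]);p=A.apply([a1,0,0])+[0,0,h];A=A*E('y',q[1]);p=p+A.apply([0,b1,L2])
    A=A*E('y',-q[2]);p=p+A.apply([L3,0,e]);A=A*E('x',s[0]*q[3])*E('y',-q[4]);p=p+A.apply([d,b2,0])
    return p,A*E('x',s[1]*q[5]+t6)*M
E
python3 - <<'E'
from kin import *
D=[([-.9733847,.38553803,.00661287,-.0005,-1.19396,-.2586],[207.555,-588.915,230.227],[-.1685,.9857,.001047,-.000222]),
([.039576,-.0640355,-.29609777,-.0003,-1.33763667,-1.27063745],[380.685,-144.762,329.587],[-.169,.986,0,.001]),
([.62302863,-.33108948,-1.0694764,.96556418,-.52466722,-3.09731443],[409.017,30.914,271.92],[.05691833,.9452127,-.01929231,.32087546])]
for s4 in(1,-1):
  for s6 in(1,-1):
    best=None
    for t in(0,2,4):
     def f(P):
        o=[]
        for q,p,r in D:
            a,b=fk(q,P,(s4,s6));o+=[*(a-p),*(200*(b.inv()*R.from_quat(r)).as_rotvec())]
        return o+list(.002*(np.array(P)-[0,200,500,0,500,300,0,0,0]))
     for b in(0,-160):
      S=least_squares(f,[0,200,500,0,500,300,t,b,-160-b])
      if best is None or S.cost<best.cost:best=S
    print(s4,s6,best.cost.round(2),best.x.round(2),np.round(f(best.x),1)[:18])
E
```

```text
1 1 160517.34 [  -7.65  -62.36  541.74   65.88  412.78  117.8     0.87 -397.28  237.64] [-0.000e+00 -0.000e+00 -0.000e+00 -2.000e-01 -1.000e-01 -3.848e+02
  0.000e+00  0.000e+00  0.000e+00 -0.000e+00 -2.000e-01  2.000e+01
 -0.000e+00  0.000e+00  0.000e+00  1.866e+02  6.810e+01  3.648e+02]
1 -1 55479.07 [  -7.65  -62.36  541.74   65.88  412.78  117.8     4.14 -397.28  237.64] [-0.000e+00 -0.000e+00 -0.000e+00  0.000e+00 -2.000e-01  1.144e+02
  0.000e+00  0.000e+00  0.000e+00  0.000e+00 -2.000e-01  1.143e+02
 -0.000e+00  0.000e+00  0.000e+00  5.840e+01 -1.706e+02 -2.287e+02]
-1 1 75875.69 [-1.0000e-02  1.6062e+02  5.6490e+02 -1.0000e-02  4.2181e+02  2.9771e+02
 -5.8000e-01  0.0000e+00 -1.5980e+02] [ 0.000e+00  0.000e+00 -0.000e+00 -0.000e+00 -0.000e+00 -9.460e+01
  0.000e+00 -0.000e+00  0.000e+00  2.000e-01 -1.000e-01  3.103e+02
  0.000e+00 -0.000e+00 -0.000e+00  0.000e+00  0.000e+00 -2.157e+02]
-1 -1 0.09 [-1.0000e-02  1.6062e+02  5.6490e+02 -1.0000e-02  4.2181e+02  2.9771e+02
 -1.5700e+00  0.0000e+00 -1.5980e+02] [ 0.   0.  -0.  -0.  -0.  -0.   0.  -0.   0.   0.1 -0.2  0.   0.  -0.
 -0.  -0.   0.  -0. ]
```

```bash
cat >> kin.py <<'E'
P0=[0,160.62,564.9,0,421.81,297.71,-np.pi/2,0,-159.8]
def FK(q):return fk(q,P0,(-1,-1))
rng=np.random.default_rng(0);SEEDS=[rng.uniform(LO+.3,HI-.3) for _ in range(14)]
def ik(p,r,seeds=None,m=.05):
    out=[]
    for s in(SEEDS if seeds is None else seeds):
        def f(q):
            a,b=FK(q);return [*(a-p),*(300*(b.inv()*r).as_rotvec())]
        S=least_squares(f,np.clip(s,LO+m+.01,HI-m-.01),bounds=(LO+m,HI-m),max_nfev=60)
        if S.cost<1 and not any(np.abs(S.x-o).max()<.05 for o in out):out.append(S.x)
    return out
E
python3 - <<'E'
from kin import *
from h import orient
np.set_printoptions(precision=2,suppress=True)
C=np.array([584,216,45])
q=np.array([.62302863,-.33108948,-1.0694764,.96556418,-.52466722,-3.09731443])
print(FK(q)[0])
for lean in(40,48):
  for az in(-30,-13,5,20):
    for fl in(0,1):
      r=orient(az,lean)*R.from_euler('z',180*fl,degrees=True)
      z=r.apply([0,0,1])
      for back in(25,-100):
        for s in ik(C+z*back,r):print("pick",lean,az,fl,back,s)
for lean in(40,48):
  for az in range(-120,121,30):
    for fl in(0,1):
      r=orient(az,lean)*R.from_euler('z',180*fl,degrees=True)
      for s in ik(np.array([446,71,48])+r.apply([0,0,25]),r):print("place",lean,az,fl,s)
E
```

```text
[409.03  30.92 271.93]
pick 40 -30 0 25 [ 0.52  0.56 -0.83  1.88 -0.62  1.85]
pick 40 -30 0 -100 [ 0.83  0.37 -0.84  1.34 -0.7   2.14]
pick 40 -30 1 25 [ 0.52  0.56 -0.83  1.88 -0.62 -1.29]
pick 40 -30 1 -100 [ 0.83  0.37 -0.84  1.34 -0.7  -1.  ]
pick 40 -13 0 -100 [ 0.53  0.28 -0.97  2.   -0.51  2.04]
pick 40 -13 1 -100 [ 0.53  0.28 -0.97  2.   -0.51 -1.11]
pick 48 -30 0 25 [ 0.54  0.6  -0.85  1.98 -0.78  1.72]
pick 48 -30 0 -100 [ 0.85  0.41 -0.9   1.53 -0.82  1.92]
pick 48 -30 1 25 [ 0.54  0.6  -0.85  1.98 -0.78 -1.42]
pick 48 -30 1 -100 [ 0.85  0.41 -0.9   1.53 -0.82 -1.22]
pick 48 20 0 25 [ 0.04  0.54 -0.57 -2.54 -0.42  1.22]
pick 48 20 1 25 [ 0.04  0.54 -0.57 -2.54 -0.42 -1.92]
place 40 -120 0 [ 0.67  0.63 -0.48  0.27 -1.13  1.75]
place 40 -120 1 [ 0.67  0.63 -0.48  0.27 -1.13 -1.39]
place 40 -90 0 [ 0.76  0.55 -0.77  0.65 -0.88  1.8 ]
place 40 -90 1 [ 0.76  0.55 -0.77  0.65 -0.88 -1.34]
place 40 0 0 [-0.3   0.39 -0.98 -2.75 -0.51  1.45]
place 40 0 1 [-0.3   0.39 -0.98 -2.75 -0.51 -1.69]
place 40 30 0 [-0.06  0.33 -0.63 -1.58 -0.36  0.48]
place 40 30 1 [-0.06  0.33 -0.63 -1.58 
[... 258 characters left out ...]
68 -1.19  0.84]
place 40 120 1 [ 0.08  0.58 -0.24 -0.68 -1.19 -2.3 ]
place 48 -120 0 [ 0.68  0.7  -0.44  0.28 -1.25  1.73]
place 48 -120 1 [ 0.68  0.7  -0.44  0.28 -1.25 -1.41]
place 48 -90 0 [ 0.79  0.61 -0.75  0.67 -0.99  1.74]
place 48 -90 1 [ 0.79  0.61 -0.75  0.67 -0.99 -1.4 ]
place 48 30 0 [-0.3   0.42 -0.72 -1.89 -0.61  1.01]
place 48 30 1 [-0.3   0.42 -0.72 -1.89 -0.61 -2.13]
place 48 60 0 [-0.19  0.46 -0.52 -1.33 -0.81  0.75]
place 48 60 1 [-0.19  0.46 -0.52 -1.33 -0.81 -2.39]
place 48 90 0 [-0.1   0.55 -0.34 -1.   -1.08  0.78]
place 48 90 1 [-0.1   0.55 -0.34 -1.   -1.08 -2.36]
place 48 120 0 [ 0.02  0.64 -0.18 -0.74 -1.32  0.91]
place 48 120 1 [ 0.02  0.64 -0.18 -0.74 -1.32 -2.23]
```

```bash
cat > pour.py <<'E'
from kin import *
from h import orient
np.set_printoptions(precision=2,suppress=True)
L=45; c=orient(0,L).inv().apply([0,0,1])   # cup axis in tool frame
W=np.array([481,-381.])
def lipframe(r):
    a=r.apply(c);h=np.array([a[0],a[1],0])
    hn=np.linalg.norm(h);d=h/hn if hn>.02 else np.zeros(3)
    low=np.array([0,0,-1])-a*(-a[2]);low/=max(np.linalg.norm(low),1e-9)
    return a,d,low
def tcp_for_lip(r,lip):  # grasp pt 45 up the cup axis; lip = lowest rim point
    a,d,low=lipframe(r);return lip-low*36-a*25+r.apply([0,0,25])
pts=[[0,57,0],[0,-57,0],[0,57,-60],[0,-57,-60]]+[[x,y,-79-k] for x in(-40,40) for y in(-43,43) for k in(0,100)]+[[85,y,-140] for y in(-20,20)]
pts=np.array(pts,float)
E
cat > /tmp/s.py <<'E'
from pour import *
q0=np.array([.6,.6,-.87,1.8,-.75,1.8])
for az in range(-180,180,20):
  for ph in(20,35,50,65,80):
    for psi in range(-180,180,20):
      r=orient(az,ph)*R.from_euler('z',psi,degrees=True)
      a,d,low=lipframe(r);tip=np.degrees(np.arccos(a[2]))
      if not 104<tip<125:continue
      t=tcp_for_lip(r,np.r_[W-25*d[:2],122]);Z=(t+r.apply(pts))
      if Z[:,2].min()<118:continue
      for s in ik(t,r,SEEDS[:5]):
        m=np.minimum(s-LO,HI-s).min()
        if m>.12:print(az,ph,psi,tip.round(),Z[:,2].min().round(),m.round(2),s)
E
time python3 /tmp/s.py > /tmp/o; wc -l /tmp/o; sort -k6 -rn /tmp/o | head -5; shuf -n 45 --random-source=/dev/zero /tmp/o
```

```text
79 /tmp/o
-180 65 -160 108.0 136.0 1.06 [-0.3   0.86  0.12  0.29 -1.93 -1.69]
-180 65 160 108.0 136.0 1.05 [-0.32  0.87  0.14  0.31 -1.94 -0.97]
-180 65 -180 110.0 151.0 1.05 [-0.31  0.87  0.13  0.3  -1.94 -1.33]
-160 80 160 122.0 124.0 1.02 [-0.24  0.91 -0.05  0.61 -1.9  -0.88]
-160 80 -180 125.0 136.0 1.01 [-0.22  0.91 -0.06  0.6  -1.9  -1.24]
-180 65 -180 110.0 151.0 1.05 [-0.31  0.87  0.13  0.3  -1.94 -1.33]
-180 65 -160 108.0 136.0 1.06 [-0.3   0.86  0.12  0.29 -1.93 -1.69]
-180 65 160 108.0 136.0 1.05 [-0.32  0.87  0.14  0.31 -1.94 -0.97]
-180 80 -160 122.0 124.0 0.85 [-0.29  0.97  0.18  0.34 -2.14 -1.68]
-180 80 160 122.0 124.0 0.85 [-0.31  0.98  0.19  0.36 -2.14 -0.96]
-160 65 -180 110.0 151.0 0.98 [-0.24  0.8  -0.09  0.54 -1.72 -1.21]
-160 65 -160 108.0 136.0 0.96 [-0.23  0.79 -0.11  0.52 -1.71 -1.57]
-160 65 160 108.0 136.0 1.0 [-0.25  0.81 -0.07  0.55 -1.72 -0.85]
-160 80 -180 125.0 136.0 1.01 [-0.22  0.91 -0.06  0.6  -1.9  -1.24]
-160 80 -160 122.0 124.0 0.99 [-0.22  0.9  -0.08  0.59 -1.9  -1.6 ]
-160 80 160 122.0 124.0 1.02 [-0.24  0.91 -0.05  0.61 -1.9  -0.88]
-140 65 -
[... 1594 characters left out ...]
07 -1.59]
0 65 -180 110.0 151.0 0.51 [-0.96  0.44 -0.24 -1.58 -0.83 -2.59]
0 65 -160 108.0 136.0 0.15 [-0.96  0.45 -0.23 -1.57 -0.84 -2.95]
0 65 160 108.0 136.0 0.67 [-0.95  0.44 -0.26 -1.59 -0.83 -2.23]
0 80 160 122.0 124.0 0.73 [-1.1   0.56 -0.34 -1.84 -1.14 -1.87]
20 65 -180 110.0 151.0 0.46 [-0.95  0.52 -0.1  -1.34 -1.11 -2.64]
20 65 160 108.0 136.0 0.82 [-0.94  0.51 -0.12 -1.35 -1.1  -2.28]
20 80 -180 125.0 136.0 0.7 [-1.07  0.63 -0.13 -1.55 -1.34 -2.4 ]
20 80 160 122.0 124.0 0.92 [-1.06  0.62 -0.15 -1.55 -1.34 -2.04]
40 65 -180 110.0 151.0 0.48 [-0.91  0.6   0.06 -1.17 -1.38 -2.62]
40 65 160 108.0 136.0 0.84 [-0.92  0.59  0.03 -1.18 -1.38 -2.26]
real	0m6.594s
user	0m7.047s
sys	0m0.065s
```

```bash
cat >> pour.py <<'E'
def track(q,poses,jmax=.9):
    out=[q];why=''
    for p,r in poses:
        s=ik(p,r,[out[-1]],m=.03)
        if not s or np.abs(s[0]-out[-1]).max()>jmax:return out,False
        out.append(s[0])
    return out,True
def tip_poses(a,off=25,h=125,end=-68,n=14):
    d=np.array([np.cos(np.radians(a)),np.sin(np.radians(a))]);o=[]
    for l in np.linspace(L,end,n):
        r=orient(a,l);t=np.radians(L-l);ax=np.r_[d*np.sin(t),np.cos(t)];low=np.r_[d*np.cos(t),-np.sin(t)]
        lip=np.r_[W-off*d,h]
        o.append((lip-36*low-25*ax+r.apply([0,0,25]),r))
    return o
E
cat > /tmp/s.py <<'E'
from pour import *
for pa in(-30,-38):
  C=np.array([584,216,45]);r=orient(pa,L);z=r.apply([0,0,1])
  print("pick",pa,[s for b in(25,-100) for s in ik(C+z*b,r)])
for a in range(-180,180,20):
    T=tip_poses(a)
    for s in ik(*T[0]):
        o,ok=track(s,T[1:]);o=np.array(o)
        mz=min((p+r.apply(pts))[:,2].min() for p,r in T)
        print(a,ok,len(o),mz.round(),s,o[-1],np.minimum(o-LO,HI-o).min().round(2))
E
python3 /tmp/s.py
```

```text
pick -30 [array([ 0.53,  0.58, -0.85,  1.95, -0.72,  1.76]), array([ 0.84,  0.39, -0.88,  1.47, -0.77,  2.  ])]
pick -38 [array([ 0.63,  0.6 , -0.8 ,  1.68, -0.75,  1.81]), array([ 0.92,  0.44, -0.78,  1.23, -0.85,  2.05])]
-180 False 11 82.0 [-0.29  0.91  0.31  0.2  -1.73  1.81] [-0.62  0.38 -0.17 -0.84 -0.55  2.82] 0.28
-160 False 10 82.0 [-0.2   0.83  0.07  0.38 -1.52  1.96] [-0.58  0.43 -0.08 -0.66 -0.81  2.91] 0.19
-140 False 9 82.0 [-0.12  0.73 -0.2   0.57 -1.28  2.04] [-0.52  0.47 -0.03 -0.49 -0.98  3.05] 0.05
-120 False 7 82.0 [-0.09  0.62 -0.5   0.84 -1.04  2.05] [-0.35  0.47 -0.13 -0.15 -0.96  3.06] 0.04
-100 False 5 82.0 [-0.16  0.51 -0.78  1.29 -0.83  1.96] [-0.21  0.42 -0.41  0.26 -0.75  2.99] 0.11
-80 False 4 82.0 [-0.43  0.41 -0.96  1.99 -0.69  1.82] [-0.22  0.35 -0.7   0.69 -0.49  2.93] 0.06
-20 False 1 82.0 [-0.78  0.33 -0.43 -1.34 -0.31  0.07] [-0.78  0.33 -0.43 -1.34 -0.31  0.07] 0.15
0 True 14 82.0 [-0.89  0.4  -0.32 -1.16 -0.64  0.22] [-0.31  0.89  0.15  0.31 -1.98 -1.32] 0.38
20 True 14 82.0 [-0.93  0.5  -0.16 -1.   -0.93  0.34] [-0.24  0.82 -0.08  0.55 -1.76 -1.21] 0.62
40 True 14 82.0 [-0.92  0.6   0.02 -0.86 -1.2   0.46] [-0.19  0.73 -0.33  0.81 -1.53 -1.18] 0.73
60 True 14 82.0 [-0.87  0.71  0.21 -0.74 -1.44  0.59] [-0.21  0.63 -0.58  1.14 -1.32 -1.22] 0.49
80 True 14 82.0 [-0.79  0.81  0.39 -0.62 -1.66  0.73] [-0.32  0.54 -0.79  1.62 -1.16 -1.32] 0.28
100 False 11 82.0 [-0.7   0.9   0.53 -0.49 -1.83  0.91] [-0.57  0.38 -0.77  1.8  -0.53 -0.94] 0.25
120 False 9 82.0 [-0.6   0.96  0.61 -0.33 -1.94  1.12] [-0.43  0.4  -0.56  0.79 -0.34  0.25] 0.18
140 False 9 82.0 [-0.5   0.98  0.6  -0.15 -1.96  1.37] [-0.4   0.4  -0.47  0.4  -0.31  0.91] 0.15
160 False 10 82.0 [-0.39  0.97  0.5   0.03 -1.88  1.61] [-0.42  0.38 -0.36 -0.16 -0.26  1.78] 0.1
```

```bash
cat >> pour.py <<'E'
def rows(p0,r0,poses,per=8):
    import json
    for i in range(0,len(poses),per):
        ch=poses[i:i+per]
        for p,r in ch:
            d=(r0.inv()*r).as_rotvec(degrees=True)/8;s=r0.inv().apply(p-p0)
            print(s.round().astype(int).tolist(),d.round(1).tolist())
        print("--"); p0,r0=ch[-1]
E
cat > /tmp/s.py <<'E'
from pour import *
from h import now
p,r0,s=now();q=s["joints"]
C=np.array([584,216,45]);r=orient(-38,L);z=r.apply([0,0,1])
for b in(-150,-180,-210):
    S=ik(C+z*b,r);print(b,C+z*b,S)
S=ik(C+z*-180,r)
if S:
    Q=S[0];n=40
    P=[FK(q+(Q-q)*k/n) for k in range(1,n+1)]
    for k in range(0,n,5):print(P[k][0].round(),(P[k][0]+P[k][1].apply(pts))[:,2].min().round(),np.degrees((P[k][1].inv()*P[k+1][1]).magnitude()).round(1))
    rows(p,r0,P[:8])
E
python3 /tmp/s.py
```

```text
-150 [500.42 281.3  151.07] [array([ 1.03,  0.39, -0.73,  1.07, -0.93,  2.13])]
-180 [483.7  294.36 172.28] [array([ 1.09,  0.37, -0.7 ,  0.99, -0.98,  2.18])]
-210 [466.99 307.42 193.49] [array([ 1.15,  0.34, -0.67,  0.92, -1.04,  2.22])]
[411.  35. 273.] 268.0 8.4
[430.  61. 266.] 239.0 8.4
[446.  91. 257.] 225.0 8.4
[460. 122. 247.] 228.0 8.4
[471. 156. 234.] 228.0 8.4
[479. 191. 220.] 191.0 8.4
[484. 227. 205.] 169.0 8.4
[485. 264. 187.] 165.0 8.4
[-2, 5, 3] [0.1, 0.0, -1.0]
[-4, 11, 6] [0.1, 0.1, -2.1]
[-5, 17, 9] [0.2, 0.2, -3.1]
[-7, 22, 12] [0.2, 0.2, -4.2]
[-8, 28, 15] [0.2, 0.3, -5.2]
[-9, 34, 18] [0.3, 0.4, -6.3]
[-10, 40, 21] [0.3, 0.5, -7.3]
[-11, 46, 24] [0.3, 0.6, -8.3]
--
```

>>> step_arm(motion=[{"slide":[-2,5,3],"dr":[0.1,0,-1.0],"jaw":85},{"slide":[-4,11,6],"dr":[0.1,0.1,-2.1],"jaw":85},{"slide":[-5,17,9],"dr":[0.2,0.2,-3.1],"jaw":85},{"slide":[-7,22,12],"dr":[0.2,0.2,-4.2],"jaw":85},{"slide":[-8,28,15],"dr":[0.2,0.3,-5.2],"jaw":85},{"slide":[-9,34,18],"dr":[0.3,0.4,-6.3],"jaw":85},{"slide":[-10,40,21],"dr":[0.3,0.5,-7.3],"jaw":85},{"slide":[-11,46,24],"dr":[0.3,0.6,-8.3],"jaw":85}])

```text
clock: 3.15
position: [437.6, 74.4, 259.4]
ee_rot: [-0.464, 0.833, -0.208, 0.219]
contact_force: [0.4, -0.0, 0.7]
gripper_width: 85.1
grasp_force: 0.0
```

```bash
cat > /tmp/s2.py <<'E'
from pour import *
import sys
from h import now
p,r0,s=now();q=s["joints"];print(p.round(),q,s["joint_vel"])
C=np.array([584,216,45]);r=orient(-38,L);z=r.apply([0,0,1])
Q=ik(C+z*-180,r)[0];n=int(sys.argv[1])
P=[FK(q+(Q-q)*k/n) for k in range(1,n+1)]
print(np.degrees((P[0][1].inv()*P[1][1]).magnitude()))
rows(p,r0,P[:8])
E
python3 /tmp/s2.py 32
```

```text
[438.  74. 259.] [ 0.72 -0.19 -0.99  0.95 -0.62 -2.03] [ 0.1   0.14  0.09 -0.04 -0.09  1.04]
8.3886321417089
[-6, 2, 2] [0.0, 0.1, -1.0]
[-13, 3, 5] [-0.0, 0.1, -2.1]
[-19, 5, 7] [-0.0, 0.2, -3.1]
[-25, 7, 9] [-0.0, 0.3, -4.2]
[-31, 9, 12] [-0.1, 0.4, -5.2]
[-38, 12, 14] [-0.1, 0.4, -6.3]
[-44, 14, 16] [-0.2, 0.5, -7.3]
[-51, 17, 18] [-0.2, 0.6, -8.4]
--
```

Works as modelled.

>>> step_arm(motion=[{"slide":[-6,2,2],"dr":[0,0.1,-1.0],"jaw":85},{"slide":[-13,3,5],"dr":[0,0.1,-2.1],"jaw":85},{"slide":[-19,5,7],"dr":[0,0.2,-3.1],"jaw":85},{"slide":[-25,7,9],"dr":[0,0.3,-4.2],"jaw":85},{"slide":[-31,9,12],"dr":[-0.1,0.4,-5.2],"jaw":85},{"slide":[-38,12,14],"dr":[-0.1,0.4,-6.3],"jaw":85},{"slide":[-44,14,16],"dr":[-0.2,0.5,-7.3],"jaw":85},{"slide":[-51,17,18],"dr":[-0.2,0.6,-8.4],"jaw":85}])

```text
clock: 4.15
position: [460.5, 124.2, 244.4]
ee_rot: [0.842, -0.447, 0.301, -0.028]
contact_force: [-0.3, 0.3, -0.2]
gripper_width: 85.1
grasp_force: 0.0
```

```bash
python3 /tmp/s2.py 24
```

```text
[460. 124. 244.] [ 0.82 -0.05 -0.92  0.96 -0.72 -0.98] [ 0.1   0.14  0.02  0.16 -0.1   0.95]
8.402284086182732
[-5, -5, 2] [-0.1, 0.0, -1.0]
[-10, -10, 3] [-0.1, 0.1, -2.1]
[-16, -15, 5] [-0.2, 0.1, -3.1]
[-21, -19, 7] [-0.2, 0.2, -4.2]
[-27, -24, 8] [-0.3, 0.2, -5.2]
[-32, -29, 10] [-0.4, 0.2, -6.3]
[-38, -33, 11] [-0.5, 0.2, -7.3]
[-44, -38, 13] [-0.6, 0.2, -8.4]
--
```

>>> step_arm(motion=[{"slide":[-5,-5,2],"dr":[-0.1,0,-1.0],"jaw":85},{"slide":[-10,-10,3],"dr":[-0.1,0.1,-2.1],"jaw":85},{"slide":[-16,-15,5],"dr":[-0.2,0.1,-3.1],"jaw":85},{"slide":[-21,-19,7],"dr":[-0.2,0.2,-4.2],"jaw":85},{"slide":[-27,-24,8],"dr":[-0.3,0.2,-5.2],"jaw":85},{"slide":[-32,-29,10],"dr":[-0.4,0.2,-6.3],"jaw":85},{"slide":[-38,-33,11],"dr":[-0.5,0.2,-7.3],"jaw":85},{"slide":[-44,-38,13],"dr":[-0.6,0.2,-8.4],"jaw":85}])

```text
clock: 5.15
position: [477.0, 177.8, 224.6]
ee_rot: [0.945, 0.081, 0.259, 0.182]
contact_force: [0.1, 0.4, -0.2]
gripper_width: 85.0
grasp_force: 0.0
```

```bash
python3 /tmp/s2.py 16
```

```text
[477. 178. 225.] [ 0.91  0.09 -0.84  0.96 -0.81  0.08] [ 0.08  0.16  0.09  0.01 -0.09  1.11]
8.399804466016095
[2, -7, 1] [-0.1, -0.0, -1.0]
[3, -15, 2] [-0.1, -0.0, -2.1]
[5, -23, 2] [-0.2, -0.0, -3.1]
[6, -30, 3] [-0.3, -0.1, -4.2]
[7, -38, 4] [-0.3, -0.1, -5.2]
[8, -46, 5] [-0.4, -0.2, -6.3]
[9, -54, 5] [-0.5, -0.2, -7.3]
[10, -62, 6] [-0.5, -0.3, -8.4]
--
```

>>> step_arm(motion=[{"slide":[2,-7,1],"dr":[-0.1,0,-1.0],"jaw":85},{"slide":[3,-15,2],"dr":[-0.1,0,-2.1],"jaw":85},{"slide":[5,-23,2],"dr":[-0.2,0,-3.1],"jaw":85},{"slide":[6,-30,3],"dr":[-0.3,-0.1,-4.2],"jaw":85},{"slide":[7,-38,4],"dr":[-0.3,-0.1,-5.2],"jaw":85},{"slide":[8,-46,5],"dr":[-0.4,-0.2,-6.3],"jaw":85},{"slide":[9,-54,5],"dr":[-0.5,-0.2,-7.3],"jaw":85},{"slide":[10,-62,6],"dr":[-0.5,-0.3,-8.4],"jaw":85}])

```text
clock: 6.15
position: [485.1, 235.5, 200.4]
ee_rot: [0.74, 0.579, 0.098, 0.328]
contact_force: [-0.5, -0.5, -0.2]
gripper_width: 84.9
grasp_force: 0.0
```

```bash
python3 /tmp/s2.py 8
```

```text
[485. 235. 200.] [ 1.    0.23 -0.77  0.97 -0.89  1.14] [ 0.08  0.14  0.13 -0.11 -0.07  1.22]
8.36651961147359
[8, -3, 0] [-0.0, -0.1, -1.0]
[15, -5, 0] [-0.1, -0.1, -2.1]
[23, -8, 0] [-0.1, -0.2, -3.1]
[30, -11, 0] [-0.1, -0.3, -4.2]
[38, -14, 0] [-0.2, -0.4, -5.2]
[45, -18, -1] [-0.2, -0.5, -6.3]
[53, -21, -1] [-0.2, -0.6, -7.3]
[60, -25, -1] [-0.2, -0.7, -8.3]
--
```

>>> step_arm(motion=[{"slide":[8,-3,0],"dr":[0,-0.1,-1.0],"jaw":85},{"slide":[15,-5,0],"dr":[-0.1,-0.1,-2.1],"jaw":85},{"slide":[23,-8,0],"dr":[-0.1,-0.2,-3.1],"jaw":85},{"slide":[30,-11,0],"dr":[-0.1,-0.3,-4.2],"jaw":85},{"slide":[38,-14,0],"dr":[-0.2,-0.4,-5.2],"jaw":85},{"slide":[45,-18,-1],"dr":[-0.2,-0.5,-6.3],"jaw":85},{"slide":[53,-21,-1],"dr":[-0.2,-0.6,-7.3],"jaw":85},{"slide":[60,-25,-1],"dr":[-0.2,-0.7,-8.3],"jaw":85}])

```text
clock: 7.15
position: [483.9, 294.4, 172.5]
ee_rot: [0.303, 0.872, -0.124, 0.364]
contact_force: [-0.5, -0.1, -0.2]
gripper_width: 85.0
grasp_force: 0.0
```

Run:
```python
from h import *
import cv2,pickle
optics.get_image("wrist")
p,r,s=now();im=optics.get_image("wrist");print(p,s["joints"],s["joint_vel"])
po=(p,s["ee_rot"]);pickle.dump(po,open("po.pkl","wb"))
for rr,z,c in((36,70,(0,255,0)),(25,0,(255,0,0))):
    q=[proj("wrist",[584+rr*np.cos(a),216+rr*np.sin(a),z],po) for a in np.linspace(0,6.28,60)]
    cv2.polylines(im,[np.int32(q)],True,c,1)
cv2.imwrite("pics/w2.png",im)
```

```text
[483.84233849 295.19444381 171.80120335] [ 1.09426791  0.36821381 -0.70400932  0.99751018 -0.9810619   2.16936665] [-0.00845151 -0.01539544 -0.00720657 -0.01300348  0.00673907 -0.19540406]
```

View pics/w2.png

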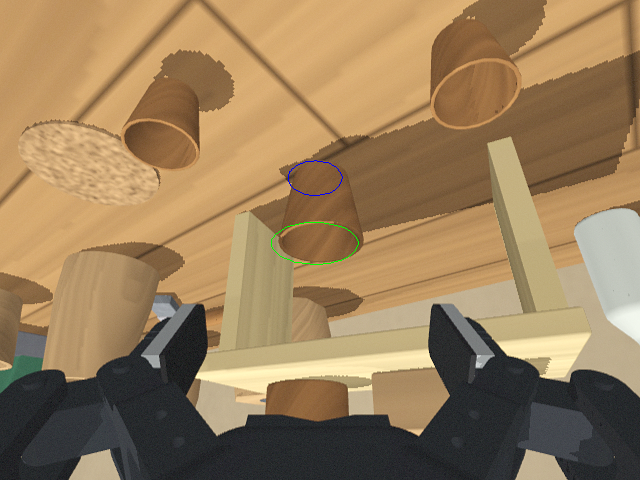

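Run:
```python
from h import *
p,r,s=now();t=orient(-38,45)
rel(p,r,np.array([586,219,45])+t.apply([0,0,25]),t)
```

```text
slide [  0.8   3.1 204.7] len 205.0 dr [ 0.01  0.03 -0.06] deg 1.0
```

>>> step_arm(motion=[{"slide":[0,1,30],"dr":[0,0,0],"jaw":85},{"slide":[0,2,62],"dr":[0,0,0],"jaw":85},{"slide":[0,3,94],"dr":[0,0,0],"jaw":85},{"slide":[0,3,125],"dr":[0,0,0],"jaw":85},{"slide":[1,3,145],"dr":[0,0,0],"jaw":85},{"slide":[1,3,150],"dr":[0,0,0],"jaw":85},{"slide":[1,3,150],"dr":[0,0,0],"jaw":85},{"slide":[1,3,150],"dr":[0,0,0],"jaw":85}])

```text
clock: 8.25
position: [569.3, 232.4, 67.5]
ee_rot: [0.305, 0.871, -0.122, 0.365]
contact_force: [0.9, 0.5, 0.4]
gripper_width: 84.9
grasp_force: 0.0
```

Run:
```python
from h import *
import cv2
p,r,s=now();im=optics.get_image("wrist");print(p,s["joints"])
po=(p,s["ee_rot"])
for rr,z,c in((36,70,(0,255,0)),(25,0,(255,0,0))):
    q=[proj("wrist",[586+rr*np.cos(a),219+rr*np.sin(a),z],po) for a in np.linspace(0,6.28,60)]
    cv2.polylines(im,[np.int32(q)],True,c,1)
cv2.imwrite("pics/w3.png",im)
t=orient(-38,45)
rel(p,r,np.array([586,219,45])+t.apply([0,0,25]),t)
```

```text
[569.34934649 232.3518234   67.46984546] [ 0.75924619  0.52873856 -0.79974133  1.48020906 -0.78201512  1.89956771]
slide [ 1.  -0.5 56. ] len 56.0 dr [ 0.02  0.03 -0.08] deg 1.0
```

View pics/w3.png

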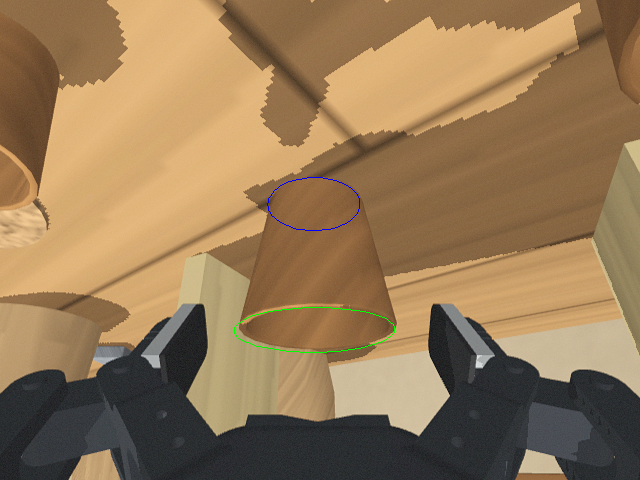

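>>> step_arm(motion=[{"slide":[0,0,15],"dr":[0,0,0],"jaw":85},{"slide":[0,0,30],"dr":[0,0,0],"jaw":85},{"slide":[1,0,44],"dr":[0,0,0],"jaw":85},{"slide":[1,0,53],"dr":[0,0,0],"jaw":85},{"slide":[1,0,56],"dr":[0,0,0],"jaw":85},{"slide":[1,0,56],"dr":[0,0,0],"jaw":85},{"slide":[1,0,56],"dr":[0,0,0],"jaw":70},{"slide":[1,0,56],"dr":[0,0,0],"jaw":60}])

```text
clock: 9.3
position: [600.5, 208.1, 27.9]
ee_rot: [0.304, 0.871, -0.122, 0.366]
contact_force: [-3.1, -0.1, 4.5]
gripper_width: 66.3
grasp_force: 63.2
```

>>> step_arm(motion=[{"slide":[0,0,0],"dr":[0,0,0],"jaw":50},{"slide":[0,0,0],"dr":[0,0,0],"jaw":50},{"slide":[0,0,0],"dr":[0,0,0],"jaw":50},{"slide":[0,0,0],"dr":[0,0,0],"jaw":50},{"slide":[0,0,0],"dr":[0,0,0],"jaw":50},{"slide":[0,0,0],"dr":[0,0,0],"jaw":50},{"slide":[0,0,0],"dr":[0,0,0],"jaw":50},{"slide":[0,0,0],"dr":[0,0,0],"jaw":50}])

```text
clock: 10.3
position: [600.5, 208.2, 27.9]
ee_rot: [0.304, 0.871, -0.122, 0.366]
contact_force: [-3.4, 1.1, 5.6]
gripper_width: 66.3
grasp_force: 63.2
```

>>> step_arm(motion=[{"slide":[-3,0,-3],"dr":[0,0,0],"jaw":50},{"slide":[-8,0,-8],"dr":[0,0,0],"jaw":50},{"slide":[-14,0,-14],"dr":[0,0,0],"jaw":50},{"slide":[-17,0,-21],"dr":[0,0,0],"jaw":50},{"slide":[-15,0,-35],"dr":[0,0,0],"jaw":50},{"slide":[-10,0,-52],"dr":[0,0,0],"jaw":50},{"slide":[-5,0,-69],"dr":[0,0,0],"jaw":50},{"slide":[0,0,-84],"dr":[0,0,0],"jaw":50}])

```text
clock: 11.3
position: [552.6, 244.7, 86.3]
ee_rot: [0.305, 0.871, -0.122, 0.364]
contact_force: [0.3, -0.1, -0.8]
gripper_width: 65.7
grasp_force: 65.5
```

```bash
cat > carry.py <<'E'
from pour import *
from h import now
V=None
def setv():
    r=R.from_quat([0.304,0.871,-0.122,0.366]);return r.inv().apply(np.array([586,219,0])-np.array([600.5,208.2,27.9]))
V=setv()
def pose(base,az,lean=L,psi=0):
    r=orient(az,lean)*R.from_euler('z',psi,degrees=True);return np.array(base,float)-r.apply(V),r
def links(q):
    A=E('z',q[0])*E('y',q[1]);el=np.array([0,0,160.62])+A.apply([0,0,564.9]);A=A*E('y',-q[2]);w=el+A.apply([421.8,0,0])
    A=A*E('x',-q[3])*E('y',-q[4]);return el,w,w+A.apply([0,-159.8,0])
def check(q,W,n,verbose=True,m=2):
    from scipy.interpolate import interp1d
    W=np.array(W,float);d=np.r_[0,np.cumsum(np.linalg.norm(np.diff(W[:,:4],axis=0)*[1,1,1,3],axis=1))]
    t=d[-1]*(1-np.cos(np.linspace(0,np.pi,n+1)[1:]))/2 if n<17 else d[-1]*np.linspace(0,1,n+1)[1:]
    X=interp1d(d,W,axis=0)(t);P=[pose(x[:3],*x[3:]) for x in X]
    o,ok=track(q,P);print("ok",ok,len(o)-1,"of",n)
    if verbose:
        for i in range(1,len(o),m):print(X[i-1].round(),o[i],"dq",np.abs(o[i]-o[i-1]).max().round(2),"minz",(P[i-1][0]+P[i-1][1].apply(pts))[:,2].min().round(),"wrist",links(o[i])[1].round(),links(o[i])[2].round())
    return P
E
cat > /tmp/c.py <<'E'
from carry import *
p,r,s=now();q=s["joints"];b=p+r.apply(V);print(p,b,r.as_matrix()[:,2],s["gripper_width"],V)
az=np.degrees(np.arctan2(*r.as_matrix()[1::-1,2]))
check(q,[[*b,az,45],[450,230,150,-75,45],[430,60,220,-100,45],[430,-150,230,-130,45],[455,-370,230,-160,45]],32,m=3)
E
python3 /tmp/c.py
```

```text
[552.57 244.68  86.33] [538.01 255.53  58.49] [ 0.56 -0.44 -0.7 ] 65.66456376612625 [32.55 -0.77  6.72]
ok True 32 of 32
[525. 252.  73. -44.  45.] [ 0.9   0.48 -0.75  1.18 -0.87  2.02] dq 0.19 minz 100.0 wrist [251. 313. 262.] [386. 385. 311.]
[484. 240. 115. -61.  45.] [ 1.01  0.46 -0.6   0.77 -1.1   2.07] dq 0.11 minz 142.0 wrist [242. 386. 299.] [390. 408. 353.]
[449. 219. 154. -77.  45.] [ 1.03  0.43 -0.48  0.54 -1.32  2.03] dq 0.05 minz 182.0 wrist [254. 422. 342.] [405. 407. 393.]
[441. 152. 182. -86.  45.] [ 0.94  0.36 -0.49  0.48 -1.39  2.01] dq 0.03 minz 210.0 wrist [282. 384. 372.] [430. 344. 420.]
[433.  86. 209. -96.  45.] [ 0.82  0.3  -0.49  0.44 -1.47  2.01] dq 0.04 minz 237.0 wrist [316. 340. 400.] [455. 277. 448.]
[ 430.   15.  222. -106.   45.] [ 0.67  0.28 -0.49  0.42 -1.5   2.  ] dq 0.05 minz 250.0 wrist [359. 286. 413.] [485. 200. 460.]
[ 430.  -57.  226. -117.   45.] [ 0.5   0.28 -0.47  0.42 -1.52  2.  ] dq 0.06 minz 253.0 wrist [409. 222. 417.] [517. 115. 464.]
[ 430. -129.  229. -127.   45.] [ 0.31  0.3  -0.42  0.42 -1.53  2.01] dq 0.06 minz 257.0 wrist [460. 150. 419.] [546.  24. 467.]
[ 436. -201.  230. -137.   45.] [ 0.13  0.36 -0.34  0.42 -1.56  2.03] dq 0.06 minz 258.0 wrist [516.  68. 418.] [577. -71. 468.]
[ 444. -274.  230. -147.   45.] [-0.04  0.43 -0.22  0.42 -1.6   2.05] dq 0.05 minz 258.0 wrist [571. -22. 416.] [ 605. -169.  468.]
[ 452. -346.  230. -157.   45.] [-0.19  0.52 -0.06  0.41 -1.66  2.06] dq 0.06 minz 258.0 wrist [ 622. -120.  415.] [ 629. -271.  468.]
```

```bash
sed -i 's/^check(q,\(.*\),32,m=3)/rows(p,r,check(q,\1,32,False))/' /tmp/c.py; python3 /tmp/c.py
```

```text
[552.57 244.68  86.33] [538.01 255.53  58.49] [ 0.56 -0.44 -0.7 ] 65.66456376612625 [32.55 -0.77  6.72]
ok True 32 of 32
[-4, -13, -16] [0.5, 0.0, 0.4]
[-8, -26, -32] [1.0, 0.0, 0.9]
[-13, -39, -48] [1.5, 0.0, 1.4]
[-16, -52, -64] [2.0, 0.0, 1.9]
[-20, -65, -80] [2.5, 0.0, 2.4]
[-24, -78, -96] [3.0, 0.0, 2.9]
[-33, -94, -104] [3.4, 0.0, 3.3]
[-47, -114, -103] [3.7, 0.0, 3.6]
--
[-22, -8, 9] [0.3, -0.0, 0.3]
[-43, -15, 17] [0.6, -0.0, 0.6]
[-65, -23, 26] [0.9, -0.0, 0.9]
[-87, -30, 35] [1.2, -0.0, 1.2]
[-108, -38, 43] [1.5, -0.0, 1.5]
[-130, -45, 52] [1.7, -0.0, 1.7]
[-148, -51, 66] [2.0, -0.0, 2.0]
[-165, -56, 82] [2.3, -0.0, 2.3]
--
[-17, 6, 16] [0.3, 0.0, 0.3]
[-34, 11, 31] [0.6, 0.0, 0.6]
[-51, 17, 46] [0.9, -0.0, 0.9]
[-68, 23, 62] [1.2, -0.0, 1.2]
[-85, 28, 77] [1.5, -0.0, 1.5]
[-102, 34, 92] [1.8, -0.0, 1.8]
[-119, 40, 108] [2.1, 0.0, 2.1]
[-134, 49, 123] [2.4, -0.0, 2.4]
--
[-11, 18, 11] [0.3, -0.0, 0.3]
[-22, 35, 22] [0.6, 0.0, 0.6]
[-33, 53, 33] [0.9, -0.0, 0.9]
[-44, 70, 44] [1.2, 0.0, 1.2]
[-55, 88, 55] [1.5, 0.0, 1.5]
[-65, 106, 65] [1.7, -0.0, 1.7]
[-76, 123, 76] [2.0, -0.0, 2.0]
[-87, 141, 87] [2.3, 0.0, 2.3]
--
```

>>> step_arm(motion=[{"slide":[-4,-13,-16],"dr":[0.5,0,0.4],"jaw":50},{"slide":[-8,-26,-32],"dr":[1.0,0,0.9],"jaw":50},{"slide":[-13,-39,-48],"dr":[1.5,0,1.4],"jaw":50},{"slide":[-16,-52,-64],"dr":[2.0,0,1.9],"jaw":50},{"slide":[-20,-65,-80],"dr":[2.5,0,2.4],"jaw":50},{"slide":[-24,-78,-96],"dr":[3.0,0,2.9],"jaw":50},{"slide":[-33,-94,-104],"dr":[3.4,0,3.3],"jaw":50},{"slide":[-47,-114,-103],"dr":[3.7,0,3.6],"jaw":50}])

```text
clock: 12.3
position: [450.1, 179.1, 191.0]
ee_rot: [0.592, 0.709, -0.245, 0.294]
contact_force: [-0.3, 0.1, -1.9]
gripper_width: 66.2
grasp_force: 65.6
```

>>> step_arm(motion=[{"slide":[-22,-8,9],"dr":[0.3,0,0.3],"jaw":50},{"slide":[-43,-15,17],"dr":[0.6,0,0.6],"jaw":50},{"slide":[-65,-23,26],"dr":[0.9,0,0.9],"jaw":50},{"slide":[-87,-30,35],"dr":[1.2,0,1.2],"jaw":50},{"slide":[-108,-38,43],"dr":[1.5,0,1.5],"jaw":50},{"slide":[-130,-45,52],"dr":[1.7,0,1.7],"jaw":50},{"slide":[-148,-51,66],"dr":[2.0,0,2.0],"jaw":50},{"slide":[-165,-56,82],"dr":[2.3,0,2.3],"jaw":50}])

```text
clock: 13.3
position: [426.3, -4.7, 250.0]
ee_rot: [0.737, 0.557, -0.305, 0.231]
contact_force: [-0.2, 0.3, -1.5]
gripper_width: 66.4
grasp_force: 65.6
```

```bash
cat > /tmp/c2.py <<'E'
from carry import *
p,r,s=now();q=s["joints"];b=p+r.apply(V);m=r.as_matrix();print(p,b,q,"lean",np.degrees(np.arccos(-m[2,2])),"tilt y",m[2,1],s["gripper_width"])
az=np.degrees(np.arctan2(m[1,2],m[0,2]));print(az)
rows(p,r,check(q,[[*b,az,45],[430,-150,230,-130,45],[455,-370,230,-160,45]],18,False))
E
python3 /tmp/c2.py
```

```text
[426.29  -4.67 249.97] [430.57  13.1  222.2 ] [ 0.67  0.27 -0.49  0.43 -1.5   2.01] lean 45.00426996372667 tilt y 0.0006667461725636259 66.35777407252259
-105.85720533821974
ok True 18 of 18
[-15, 5, 14] [0.3, 0.0, 0.3]
[-30, 9, 27] [0.6, 0.0, 0.5]
[-45, 14, 41] [0.8, 0.0, 0.8]
[-60, 19, 55] [1.1, 0.0, 1.1]
[-75, 24, 68] [1.4, -0.0, 1.4]
[-90, 28, 82] [1.7, -0.0, 1.7]
[-105, 33, 95] [1.9, -0.0, 1.9]
[-120, 39, 109] [2.2, -0.0, 2.2]
--
[-10, 15, 10] [0.3, -0.0, 0.3]
[-21, 30, 21] [0.5, 0.0, 0.5]
[-31, 45, 31] [0.8, -0.0, 0.8]
[-41, 60, 41] [1.0, 0.0, 1.0]
[-51, 74, 51] [1.3, 0.0, 1.3]
[-61, 89, 61] [1.5, -0.0, 1.5]
[-71, 104, 71] [1.8, -0.0, 1.8]
[-82, 119, 82] [2.1, 0.0, 2.1]
--
[-5, 19, 5] [0.3, -0.0, 0.3]
[-10, 39, 10] [0.5, 0.0, 0.5]
--
```

>>> step_arm(motion=[{"slide":[-15,5,14],"dr":[0.3,0,0.3],"jaw":50},{"slide":[-30,9,27],"dr":[0.6,0,0.5],"jaw":50},{"slide":[-45,14,41],"dr":[0.8,0,0.8],"jaw":50},{"slide":[-60,19,55],"dr":[1.1,0,1.1],"jaw":50},{"slide":[-75,24,68],"dr":[1.4,0,1.4],"jaw":50},{"slide":[-90,28,82],"dr":[1.7,0,1.7],"jaw":50},{"slide":[-105,33,95],"dr":[1.9,0,1.9],"jaw":50},{"slide":[-120,39,109],"dr":[2.2,0,2.2],"jaw":50}])

```text
clock: 14.3
position: [419.6, -170.9, 257.7]
ee_rot: [0.84, 0.385, -0.348, 0.16]
contact_force: [0.2, -0.9, -0.8]
gripper_width: 66.5
grasp_force: 65.6
```

>>> step_arm(motion=[{"slide":[-10,15,10],"dr":[0.3,0,0.3],"jaw":50},{"slide":[-21,30,21],"dr":[0.5,0,0.5],"jaw":50},{"slide":[-31,45,31],"dr":[0.8,0,0.8],"jaw":50},{"slide":[-41,60,41],"dr":[1.0,0,1.0],"jaw":50},{"slide":[-51,74,51],"dr":[1.3,0,1.3],"jaw":50},{"slide":[-61,89,61],"dr":[1.5,0,1.5],"jaw":50},{"slide":[-71,102,71],"dr":[1.8,0,1.8],"jaw":50},{"slide":[-78,110,78],"dr":[2.0,0,2.0],"jaw":50}])

```text
clock: 15.3
position: [431.5, -326.1, 257.4]
ee_rot: [0.899, 0.212, -0.373, 0.088]
contact_force: [-0.4, 0.2, -1.7]
gripper_width: 66.3
grasp_force: 65.5
```

```bash
cat > /tmp/c3.py <<'E'
from carry import *
import cv2
from h import optics,pw,proj
p,r,s=now();q=s["joints"];b=p+r.apply(V);m=r.as_matrix();print(p,b,q,"lean",np.degrees(np.arccos(-m[2,2])),m[2,1],s["gripper_width"])
print(np.degrees(np.arctan2(m[1,2],m[0,2])))
a=optics.get_image("top")[180:380,260:530];c=optics.get_image("wrist")
o=np.zeros((600,800,3),np.uint8);o[:296,:400]=cv2.resize(a,(400,296));o[:300,400:]=cv2.resize(c,(400,300))
d=optics.get_image("scene")[60:260,280:550];o[300:596,:400]=cv2.resize(d,(400,296))
cv2.imwrite("pics/mid.png",o)
E
python3 /tmp/c3.py
```

```text
[ 431.52 -326.09  257.43] [ 447.49 -317.24  229.65] [-0.13  0.49 -0.13  0.41 -1.64  2.05] lean 45.02807004135831 0.0002240236974223042 66.34264095152427
-153.41484890702975
```

View pics/mid.png

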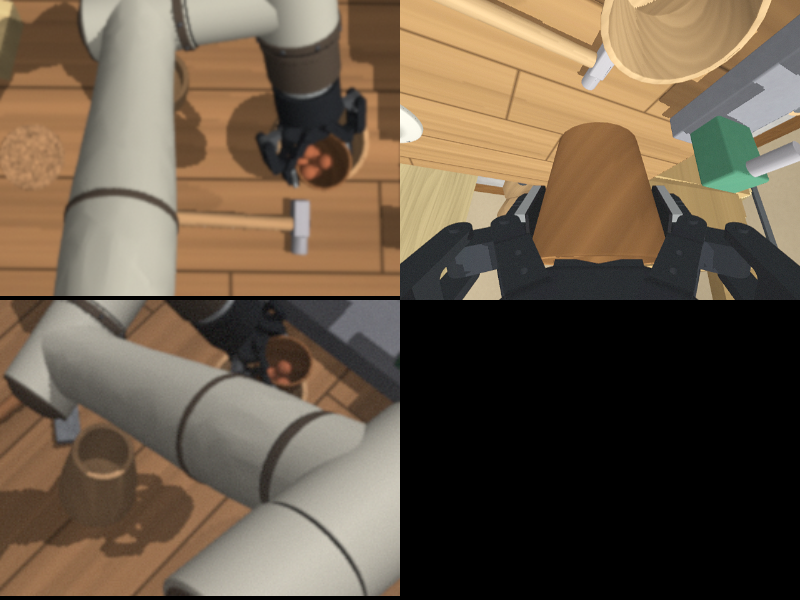

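```bash
cat > pp.py <<'E'
from carry import *
import sys
Wd=np.array([480.5,-381.5])
def pp(u,off=22):
    az=-153-9*u;r=orient(az,45+23*u)*R.from_euler('z',182*u,degrees=True)
    a,d,low=lipframe(r);tip=np.degrees(np.arccos(a[2]))
    h=np.interp(tip,[50,82,95,112],[240,150,135,130])
    lip=np.r_[Wd-off*d[:2],h]
    return lip-36*low-70*a-r.apply(V),r,tip,d
def seq(us,p,r,q,show=True):
    X=[pp(u) for u in us];o,ok=track(q,[x[:2] for x in X]);print(ok)
    pp0,rr0=p,r
    for x,s in zip(X,o[1:]):
        if show:print("tip",x[2].round(),"d",x[3][:2],"minz",(x[0]+x[1].apply(pts))[:,2].min().round(),"rot",np.degrees((rr0.inv()*x[1]).magnitude()).round(1),"mv",np.linalg.norm(x[0]-pp0).round(),s)
        pp0,rr0=x[0],x[1]
    return [x[:2] for x in X]
E
python3 - <<'E'
from pp import *
p,r,s=now();q=s["joints"]
us=np.r_[np.linspace(.06,.48,8),np.linspace(.52,.68,8),np.linspace(.7,.84,8),np.linspace(.86,1,8)]
P=seq(us,p,r,q);rows(p,r,P)
E
```

```text
True
tip 8.0 d [-0.22  0.98] minz 196.0 rot 11.2 mv 143.0 [-0.3   0.69  0.05  0.52 -1.58  1.97]
tip 16.0 d [-0.15  0.99] minz 194.0 rot 11.4 mv 8.0 [-0.31  0.69  0.05  0.53 -1.6   1.78]
tip 24.0 d [-0.08  1.  ] minz 193.0 rot 11.4 mv 8.0 [-0.31  0.69  0.05  0.54 -1.63  1.58]
tip 32.0 d [-0.01  1.  ] minz 193.0 rot 11.4 mv 8.0 [-0.31  0.69  0.05  0.55 -1.65  1.39]
tip 41.0 d [0.06 1.  ] minz 193.0 rot 11.4 mv 8.0 [-0.31  0.69  0.05  0.56 -1.67  1.19]
tip 49.0 d [0.13 0.99] minz 195.0 rot 11.3 mv 8.0 [-0.31  0.69  0.05  0.57 -1.7   0.99]
tip 57.0 d [0.2  0.98] minz 178.0 rot 11.3 mv 15.0 [-0.31  0.7   0.03  0.57 -1.69  0.78]
tip 65.0 d [0.28 0.96] minz 159.0 rot 11.3 mv 18.0 [-0.3   0.72  0.    0.57 -1.68  0.56]
tip 70.0 d [0.33 0.94] minz 148.0 rot 7.5 mv 12.0 [-0.3   0.73 -0.01  0.57 -1.68  0.41]
tip 73.0 d [0.36 0.93] minz 142.0 rot 4.3 mv 7.0 [-0.3   0.74 -0.02  0.56 -1.67  0.32]
tip 76.0 d [0.39 0.92] minz 136.0 rot 4.3 mv 7.0 [-0.29  0.75 -0.03  0.56 -1.67  0.24]
tip 79.0 d [0.42 0.91] minz 130.0 rot 4.3 mv 7.0 [-0.29  0.75 -0.04  0.56 -1.67  0.16]
tip 82.0 d [0.45 0.89] minz 125
[... 2006 characters left out ...]
[-6, -14, 11] [-0.2, -0.0, 1.5]
[-8, -19, 15] [-0.3, -0.1, 2.0]
[-10, -24, 19] [-0.3, -0.1, 2.5]
[-12, -29, 22] [-0.4, -0.1, 3.1]
[-15, -31, 23] [-0.5, -0.1, 3.6]
[-17, -33, 24] [-0.5, -0.0, 4.1]
[-20, -34, 25] [-0.6, -0.0, 4.7]
--
[-3, 0, 1] [-0.1, 0.0, 0.5]
[-5, 0, 1] [-0.1, 0.0, 0.9]
[-7, 1, 1] [-0.2, 0.1, 1.4]
[-9, 2, 1] [-0.2, 0.1, 1.9]
[-11, 3, 0] [-0.3, 0.1, 2.3]
[-13, 4, 0] [-0.3, 0.2, 2.8]
[-14, 5, -1] [-0.4, 0.2, 3.3]
[-16, 6, -1] [-0.4, 0.2, 3.7]
--
[-1, 2, 0] [-0.0, 0.0, 0.5]
[-2, 3, -1] [-0.1, 0.1, 0.9]
[-3, 5, -1] [-0.1, 0.1, 1.4]
[-4, 6, -2] [-0.2, 0.2, 1.9]
[-5, 8, -2] [-0.2, 0.2, 2.3]
[-6, 9, -2] [-0.2, 0.3, 2.8]
[-6, 11, -3] [-0.2, 0.4, 3.2]
[-7, 12, -3] [-0.3, 0.4, 3.7]
--
```

>>> step_arm(motion=[{"slide":[2,12,4],"dr":[0,0,0.2],"jaw":50},{"slide":[5,32,12],"dr":[0,-0.1,0.6],"jaw":50},{"slide":[8,55,20],"dr":[0,-0.1,1.0],"jaw":50},{"slide":[11,78,29],"dr":[0,-0.2,1.5],"jaw":50},{"slide":[14,100,37],"dr":[0,-0.3,2.0],"jaw":50},{"slide":[17,119,44],"dr":[0,-0.3,2.4],"jaw":50},{"slide":[19,129,47],"dr":[0,-0.4,2.7],"jaw":50},{"slide":[19,132,48],"dr":[0,-0.4,2.8],"jaw":50}])

```text
clock: 16.45
position: [473.8, -452.2, 209.2]
ee_rot: [0.912, 0.033, -0.373, 0.165]
contact_force: [-0.4, 0.3, -1.4]
gripper_width: 66.1
grasp_force: 65.6
```

Run:
```python
from pp import *
p,r,s=now();q=s["joints"];print(p,pp(.12)[0],np.degrees((r.inv()*pp(.12)[1]).magnitude()),s["gripper_width"])
us=np.r_[.14,.18,.225,.275,.325,.375,.425,.465,np.linspace(.50,.66,8)]
P=seq(us,p,r,q,False);rows(p,r,P)
```

```text
[ 473.81 -452.23  209.19] [ 472.84 -453.09  209.73] 0.444013633140631 66.08179701025226
True
[-4, 2, 0] [0.0, -0.0, 0.5]
[-9, 4, 0] [-0.0, -0.1, 1.4]
[-15, 5, -1] [-0.0, -0.3, 2.5]
[-22, 6, -2] [-0.1, -0.4, 3.6]
[-29, 5, -3] [-0.2, -0.5, 4.8]
[-34, 4, -3] [-0.3, -0.7, 6.0]
[-27, -3, 8] [-0.5, -0.8, 7.1]
[-22, -9, 17] [-0.6, -0.9, 8.1]
--
[-3, -8, 6] [-0.1, -0.0, 0.8]
[-4, -13, 10] [-0.2, -0.1, 1.4]
[-6, -18, 14] [-0.2, -0.1, 1.9]
[-8, -23, 18] [-0.3, -0.1, 2.4]
[-10, -28, 22] [-0.4, -0.1, 3.0]
[-12, -34, 25] [-0.4, -0.1, 3.5]
[-15, -35, 26] [-0.5, -0.1, 4.0]
[-17, -37, 27] [-0.6, -0.1, 4.6]
--
```

>>> step_arm(motion=[{"slide":[-4,2,0],"dr":[0,0,0.5],"jaw":50},{"slide":[-9,4,0],"dr":[0,-0.1,1.4],"jaw":50},{"slide":[-15,5,-1],"dr":[0,-0.3,2.5],"jaw":50},{"slide":[-22,6,-2],"dr":[-0.1,-0.4,3.6],"jaw":50},{"slide":[-29,5,-3],"dr":[-0.2,-0.5,4.8],"jaw":50},{"slide":[-34,4,-3],"dr":[-0.3,-0.7,6.0],"jaw":50},{"slide":[-27,-3,8],"dr":[-0.5,-0.8,7.1],"jaw":50},{"slide":[-22,-9,17],"dr":[-0.6,-0.9,8.1],"jaw":50}])

```text
clock: 17.45
position: [445.0, -446.8, 211.6]
ee_rot: [0.756, -0.457, -0.277, 0.378]
contact_force: [0.2, -0.1, -2.2]
gripper_width: 66.1
grasp_force: 65.5
```

>>> step_arm(motion=[{"slide":[-3,-8,6],"dr":[-0.1,0,0.8],"jaw":50},{"slide":[-4,-13,10],"dr":[-0.2,-0.1,1.4],"jaw":50},{"slide":[-6,-18,14],"dr":[-0.2,-0.1,1.9],"jaw":50},{"slide":[-8,-23,18],"dr":[-0.3,-0.1,2.4],"jaw":50},{"slide":[-10,-28,22],"dr":[-0.4,-0.1,3.0],"jaw":50},{"slide":[-12,-34,25],"dr":[-0.4,-0.1,3.5],"jaw":50},{"slide":[-15,-35,26],"dr":[-0.5,-0.1,4.0],"jaw":50},{"slide":[-17,-37,27],"dr":[-0.6,-0.1,4.6],"jaw":50}])

```text
clock: 18.45
position: [435.2, -429.2, 167.8]
ee_rot: [-0.556, 0.663, 0.167, -0.473]
contact_force: [0.2, -0.3, 0.0]
gripper_width: 66.5
grasp_force: 65.5
```

Run:
```python
from pp import *
p,r,s=now();q=s["joints"];x=pp(.66);print(p,x[0],x[2],np.degrees((r.inv()*x[1]).magnitude()),s["gripper_width"])
us=np.r_[np.linspace(.68,.82,8),np.linspace(.845,1.02,8)]
P=seq(us,p,r,q,False);rows(p,r,P)
```

```text
[ 435.21 -429.23  167.8 ] [ 434.53 -429.96  166.32] 87.49103528768141 0.8645298412788467 66.49137230101519
True
[-3, -1, 2] [-0.0, 0.1, 0.4]
[-5, -1, 3] [-0.1, 0.1, 0.8]
[-8, -1, 3] [-0.1, 0.1, 1.3]
[-10, 0, 3] [-0.2, 0.1, 1.8]
[-12, 1, 3] [-0.2, 0.1, 2.2]
[-14, 2, 3] [-0.3, 0.2, 2.7]
[-15, 3, 2] [-0.3, 0.2, 3.2]
[-17, 4, 2] [-0.4, 0.2, 3.6]
--
[-1, 2, -1] [-0.1, 0.1, 0.6]
[-3, 4, -1] [-0.1, 0.1, 1.2]
[-4, 6, -2] [-0.2, 0.2, 1.7]
[-5, 8, -2] [-0.2, 0.2, 2.3]
[-7, 9, -3] [-0.2, 0.3, 2.9]
[-8, 11, -3] [-0.3, 0.4, 3.5]
[-9, 13, -4] [-0.3, 0.4, 4.1]
[-10, 15, -4] [-0.3, 0.5, 4.6]
--
```

>>> step_arm(motion=[{"slide":[-3,-1,2],"dr":[0,0.1,0.4],"jaw":50},{"slide":[-5,-1,3],"dr":[-0.1,0.1,0.8],"jaw":50},{"slide":[-8,-1,3],"dr":[-0.1,0.1,1.3],"jaw":50},{"slide":[-10,0,3],"dr":[-0.2,0.1,1.8],"jaw":50},{"slide":[-12,1,3],"dr":[-0.2,0.1,2.2],"jaw":50},{"slide":[-14,2,3],"dr":[-0.3,0.2,2.7],"jaw":50},{"slide":[-15,3,2],"dr":[-0.3,0.2,3.2],"jaw":50},{"slide":[-17,4,2],"dr":[-0.4,0.2,3.6],"jaw":50}])

```text
clock: 19.45
position: [430.3, -413.4, 162.8]
ee_rot: [-0.363, 0.769, 0.055, -0.524]
contact_force: [0.3, -0.2, -1.9]
gripper_width: 66.1
grasp_force: 65.7
```

>>> step_arm(motion=[{"slide":[-1,2,-1],"dr":[-0.1,0.1,0.6],"jaw":50},{"slide":[-3,4,-1],"dr":[-0.1,0.1,1.2],"jaw":50},{"slide":[-4,6,-2],"dr":[-0.2,0.2,1.7],"jaw":50},{"slide":[-5,8,-2],"dr":[-0.2,0.2,2.3],"jaw":50},{"slide":[-7,9,-3],"dr":[-0.2,0.3,2.9],"jaw":50},{"slide":[-8,11,-3],"dr":[-0.3,0.4,3.5],"jaw":50},{"slide":[-9,13,-4],"dr":[-0.3,0.4,4.1],"jaw":50},{"slide":[-10,15,-4],"dr":[-0.3,0.5,4.6],"jaw":50}])

```text
clock: 20.45
position: [428.1, -395.2, 163.9]
ee_rot: [-0.092, 0.824, -0.111, -0.548]
contact_force: [-0.2, -0.4, -0.2]
gripper_width: 66.2
grasp_force: 65.7
```

Run:
```python
from pp import *
import cv2
from h import optics
p,r,s=now();q=s["joints"];x=pp(1.02);print(p,x[0],x[2],np.degrees((r.inv()*x[1]).magnitude()),s["gripper_width"],s["contact_force"])
o=np.zeros((600,800,3),np.uint8)
o[:296,:400]=cv2.resize(optics.get_image("top")[180:380,340:610],(400,296));o[:300,400:]=cv2.resize(optics.get_image("wrist"),(400,300))
o[300:596,:400]=cv2.resize(optics.get_image("scene")[60:260,320:590],(400,296))
cv2.imwrite("pics/poured.png",o)
us=np.linspace(.98,0.02,24)
P=seq(us,p,r,q,False);rows(p,r,P)
```

```text
[ 428.1  -395.19  163.88] [ 428.44 -395.06  162.99] 113.26127940936061 0.7799625688341068 66.21192041957788 [-0.16 -0.4  -0.24]
True
[-1, -3, 1] [0.0, -0.1, -0.9]
[-2, -7, 1] [0.1, -0.2, -1.8]
[-2, -10, 2] [0.2, -0.3, -2.8]
[-2, -14, 3] [0.2, -0.4, -3.8]
[-2, -18, 4] [0.3, -0.5, -4.7]
[-3, -23, 4] [0.5, -0.6, -5.7]
[-3, -27, 5] [0.6, -0.6, -6.7]
[-1, -32, 4] [0.7, -0.7, -7.6]
--
[5, 0, -1] [0.1, -0.0, -1.0]
[11, 0, -4] [0.3, -0.0, -1.9]
[21, 6, -10] [0.4, -0.0, -2.9]
[30, 11, -16] [0.5, -0.0, -3.9]
[39, 16, -23] [0.6, 0.0, -4.9]
[47, 22, -30] [0.8, 0.1, -5.8]
[55, 27, -38] [0.9, 0.2, -6.8]
[60, 29, -43] [1.0, 0.2, -7.8]
--
[5, -4, 1] [0.1, 0.1, -1.0]
[9, -8, 1] [0.2, 0.2, -2.0]
[13, -12, 1] [0.2, 0.3, -2.9]
[16, -17, 1] [0.3, 0.4, -3.9]
[19, -22, 1] [0.3, 0.6, -4.9]
[21, -28, 1] [0.3, 0.7, -5.9]
[23, -33, 1] [0.3, 0.8, -6.9]
[24, -39, 0] [0.3, 1.0, -7.8]
--
```

View pics/poured.png

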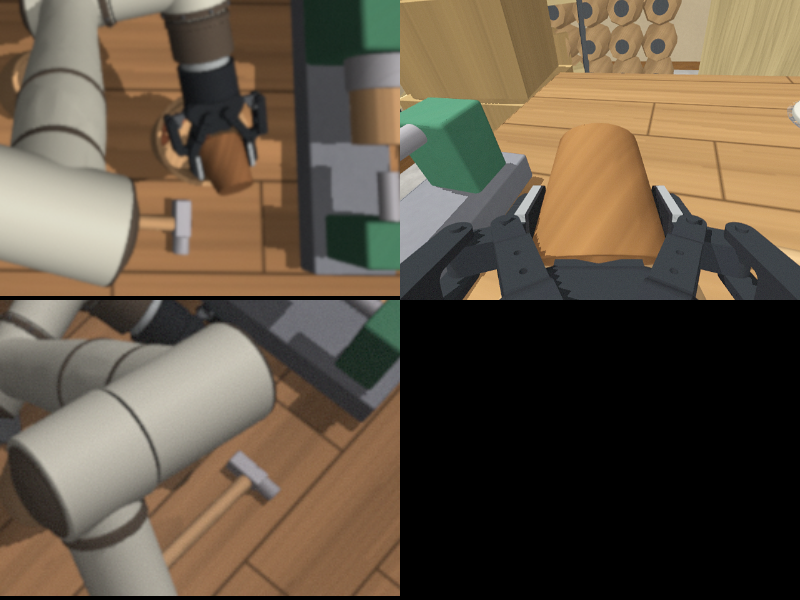

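```bash
python3 -c "
from pp import *
p,r,s=now();print(r.inv().apply([-30,0,90]),s['contact_force'])
print(ik(p+[-30,0,90],r,[s['joints']]))"
```

```text
[94.58  1.29 -7.24] [ 0.67 -0.27 -0.54]
[array([-0.25,  0.68, -0.09,  0.54, -1.88, -1.24])]
```

>>> step_arm(motion=[{"slide":[0,0,0],"dr":[0,0,0],"jaw":50},{"slide":[0,0,0],"dr":[0,0,0],"jaw":50},{"slide":[5,0,0],"dr":[0,0,0],"jaw":50},{"slide":[18,0,-1],"dr":[0,0,0],"jaw":50},{"slide":[36,0,-3],"dr":[0,0,0],"jaw":50},{"slide":[56,1,-4],"dr":[0,0,0],"jaw":50},{"slide":[76,1,-6],"dr":[0,0,0],"jaw":50},{"slide":[92,1,-7],"dr":[0,0,0],"jaw":50}])

```text
clock: 21.6
position: [398.0, -395.6, 252.3]
ee_rot: [-0.093, 0.824, -0.109, -0.548]
contact_force: [-0.0, -0.0, -0.5]
gripper_width: 66.4
grasp_force: 65.7
```

```bash
cat > /tmp/b.py <<'E'
from pp import *
import cv2
from h import optics
p,r,s=now();q=s["joints"];b=p+r.apply(V);print(p,q,s["contact_force"])
# back to upright, moving to the mat approach: orientation via psi 180->0, lean 68->45, az
n=40;P=[]
for k in range(1,n+1):
    u=k/n;psi=182*(1-min(1,u/.55));psi=185.6*(1-min(1,u/.6))
    az=np.interp(u,[0,.5,1],[-162,-140,-80]);lean=np.interp(u,[0,.6],[68.5,45])
    rr=orient(az,lean)*R.from_euler('z',psi,degrees=True)
    B=np.array([np.interp(u,[0,.4,.6,.9,1],c) for c in zip(b,[430,-200,270],[430,-60,250],[440,70,130],[445,71,70])])
    P.append((B-rr.apply(V),rr))
o,ok=track(q,P);print(ok,len(o))
for i in range(1,len(o),3):print(P[i-1][0].round(),o[i],np.abs(o[i]-o[i-1]).max().round(2),"minz",(P[i-1][0]+P[i-1][1].apply(pts))[:,2].min().round(),"wrist",links(o[i])[1].round(),links(o[i])[2].round(),"rot",np.degrees((P[i-2][1].inv()*P[i-1][1]).magnitude()).round(1) if i>1 else "","mv",np.linalg.norm(P[i-1][0]-P[i-2][0]).round())
rows(p,r,P)
E
python3 /tmp/b.py
```

```text
[ 397.97 -395.65  252.29] [-0.25  0.68 -0.09  0.54 -1.88 -1.24] [-0.02 -0.02 -0.52]
True 41
[ 400. -379.  252.] [-0.22  0.67 -0.11  0.53 -1.87 -1.13] 0.11 minz 244.0 wrist [ 634. -142.  308.] [ 660. -289.  366.] rot  mv 461.0
[ 404. -329.  254.] [-0.13  0.61 -0.17  0.48 -1.83 -0.75] 0.13 minz 232.0 wrist [619. -79. 329.] [ 653. -226.  382.] rot 8.3 mv 16.0
[ 405. -283.  260.] [-0.04  0.55 -0.21  0.44 -1.81 -0.37] 0.13 minz 223.0 wrist [600. -23. 353.] [ 641. -169.  402.] rot 8.4 mv 15.0
[ 405. -242.  269.] [ 0.05  0.49 -0.24  0.4  -1.8   0.03] 0.13 minz 223.0 wrist [580.  26. 377.] [ 628. -119.  424.] rot 8.4 mv 13.0
[ 406. -208.  279.] [ 0.12  0.44 -0.26  0.37 -1.78  0.43] 0.14 minz 232.0 wrist [560.  67. 401.] [614. -77. 446.] rot 8.5 mv 11.0
[ 410. -179.  287.] [ 0.18  0.4  -0.26  0.35 -1.77  0.84] 0.14 minz 247.0 wrist [542. 100. 423.] [603. -41. 467.] rot 8.5 mv 10.0
[ 409. -139.  287.] [ 0.27  0.36 -0.28  0.32 -1.75  1.23] 0.13 minz 259.0 wrist [517. 142. 439.] [586.   4. 478.] rot 8.5 mv 13.0
[ 413. -101.  283.] [ 0.37  0.32 -0.32  0.32 -1.7   1.65] 0.15 minz 272.0 wrist [482.
[... 1395 characters left out ...]
 -18] [0.1, 0.5, -3.2]
[-29, -37, -24] [0.1, 0.7, -4.2]
[-35, -47, -29] [-0.1, 1.0, -5.4]
[-39, -57, -35] [-0.3, 1.2, -6.6]
[-44, -69, -42] [-0.6, 1.5, -7.8]
[-47, -80, -49] [-0.9, 1.7, -9.0]
--
[14, -5, 1] [-0.3, 0.0, -0.3]
[27, -10, 1] [-0.5, 0.0, -0.5]
[41, -15, 2] [-0.8, 0.0, -0.8]
[54, -20, 2] [-1.1, -0.0, -1.1]
[68, -25, 3] [-1.3, 0.0, -1.3]
[82, -30, 3] [-1.6, 0.0, -1.6]
[95, -36, 4] [-1.9, 0.0, -1.9]
[109, -41, 4] [-2.1, 0.0, -2.1]
--
[15, -1, -1] [-0.3, 0.0, -0.3]
[29, -2, -1] [-0.5, -0.0, -0.5]
[44, -3, -2] [-0.8, -0.0, -0.8]
[59, -3, -2] [-1.1, -0.0, -1.1]
[70, -1, 8] [-1.3, -0.0, -1.3]
[81, 1, 18] [-1.6, 0.0, -1.6]
[93, 3, 28] [-1.9, -0.0, -1.9]
[104, 5, 38] [-2.1, -0.0, -2.1]
--
```

Run:
```python
from pp import *
import cv2
from h import optics,proj
for n in("top","scene"):
    im=optics.get_image(n);hsv=cv2.cvtColor(im,cv2.COLOR_BGR2HSV).astype(int)
    # reddish relative to wood: compare ratio
    B,G,Rr=[im[...,i].astype(float) for i in range(3)]
    m=((Rr/(G+1)>1.75)&(Rr>70)).astype(np.uint8);k,l,st,c=cv2.connectedComponentsWithStats(m)
    u,v=proj(n,[480.5,-381.5,30]);print(n,u,v,[(c[i].round(),st[i,4]) for i in range(1,k) if st[i,4]>5 and np.hypot(c[i][0]-u,c[i][1]-v)<70])
cv2.imwrite("pics/x.png",im)
```

```text
top 464.84705647173405 274.44709489092395 []
scene 446.19562148303453 136.22708107166835 []
```

>>> step_arm(motion=[{"slide":[0,0,0],"dr":[0.2,-0.1,-0.9],"jaw":50},{"slide":[0,0,0],"dr":[0.3,-0.2,-2.0],"jaw":50},{"slide":[0,0,0],"dr":[0.4,-0.3,-3.0],"jaw":50},{"slide":[0,0,0],"dr":[0.6,-0.3,-4.0],"jaw":50},{"slide":[0,2,0],"dr":[0.8,-0.4,-5.0],"jaw":50},{"slide":[0,10,-5],"dr":[1.0,-0.4,-6.1],"jaw":50},{"slide":[0,22,-10],"dr":[1.2,-0.4,-7.1],"jaw":50},{"slide":[0,36,-15],"dr":[1.4,-0.4,-8.1],"jaw":50}])

```text
clock: 22.7
position: [401.7, -356.4, 252.6]
ee_rot: [-0.574, 0.644, 0.13, -0.488]
contact_force: [0.2, 0.7, -1.0]
gripper_width: 66.2
grasp_force: 65.7
```

```bash
cat > /tmp/b2.py <<'E'
from pp import *
import sys
p,r,s=now();q=s["joints"];b=p+r.apply(V);print(p,b,q,s["contact_force"],s["gripper_width"])
n=int(sys.argv[1]);P=[];psi0,az0,l0=map(float,sys.argv[2:5])
print("chk",np.degrees((r.inv()*orient(az0,l0)*R.from_euler('z',psi0,degrees=True)).magnitude()))
for k in range(1,n+1):
    u=k/n;psi=psi0*(1-min(1,u/.45))
    az=np.interp(u,[0,.35,1],[az0,-135,-80]);lean=np.interp(u,[0,.45],[l0,45])
    rr=orient(az,lean)*R.from_euler('z',psi,degrees=True)
    B=np.array([np.interp(u,[0,.35,.6,.92,1],c) for c in zip(b,[430,-220,270],[430,-60,250],[443,68,110],[445,71,70])])
    P.append((B-rr.apply(V),rr))
o,ok=track(q,P);print(ok,len(o))
for i in range(2,len(o),4):print(P[i-1][0].round(),o[i],np.abs(o[i]-o[i-1]).max().round(2),"minz",(P[i-1][0]+P[i-1][1].apply(pts))[:,2].min().round(),"rot",np.degrees((P[i-2][1].inv()*P[i-1][1]).magnitude()).round(1),"mv",np.linalg.norm(P[i-1][0]-P[i-2][0]).round())
rows(p,r,P)
E
python3 /tmp/b2.py 32 118 -158 60
```

```text
[ 401.67 -356.44  252.64] [ 401.32 -387.52  264.43] [-0.16  0.57 -0.21  0.54 -1.73 -0.15] [ 0.2   0.74 -0.96] 66.2153792718895
chk 5.224060688634058
True 33
[ 400. -325.  264.] [-0.11  0.53 -0.21  0.48 -1.75  0.22] 0.14 minz 217.0 rot 9.5 mv 16.0
[ 398. -274.  281.] [ 0.01  0.42 -0.29  0.47 -1.69  0.81] 0.15 minz 239.0 rot 9.6 mv 12.0
[ 405. -233.  294.] [ 0.11  0.33 -0.34  0.47 -1.65  1.42] 0.15 minz 269.0 rot 9.7 mv 11.0
[ 418. -178.  291.] [ 0.25  0.27 -0.39  0.46 -1.58  2.02] 0.15 minz 289.0 rot 10.3 mv 16.0
[ 422. -101.  281.] [ 0.44  0.25 -0.45  0.45 -1.55  2.06] 0.05 minz 281.0 rot 2.6 mv 20.0
[429. -43. 239.] [ 0.6   0.27 -0.54  0.47 -1.44  2.03] 0.04 minz 239.0 rot 2.6 mv 18.0
[438.   7. 185.] [ 0.72  0.33 -0.64  0.53 -1.28  1.99] 0.04 minz 185.0 rot 2.6 mv 19.0
[446.  51. 129.] [ 0.81  0.4  -0.73  0.63 -1.11  1.93] 0.05 minz 129.0 rot 2.6 mv 16.0
[-11, 10, -10] [0.1, -0.4, -1.5]
[-22, 19, -17] [0.3, -0.2, -2.7]
[-32, 27, -24] [0.5, -0.0, -3.8]
[-41, 35, -30] [0.7, 0.2, -5.0]
[-50, 42, -37] [0.9, 0.5, -6.2]
[-58, 48, -44] [1.0, 0.7, -7.3]
[-66, 54, -50] [1.1, 1.0, -8.5]
[-73, 59, -57] [1.2, 1.3, -9.6]
--
[-4, -6, -8] [-0.0, 0.2, -1.2]
[-6, -12, -16] [-0.1, 0.5, -2.4]
[-8, -19, -25] [-0.2, 0.7, -3.6]
[-11, -30, -33] [-0.4, 0.9, -4.8]
[-14, -43, -41] [-0.6, 1.2, -6.0]
[-16, -57, -49] [-0.8, 1.4, -7.3]
[-20, -73, -57] [-1.1, 1.5, -7.9]
[-26, -90, -66] [-1.3, 1.6, -8.1]
--
[14, -10, -10] [-0.2, -0.0, -0.2]
[28, -20, -20] [-0.5, -0.0, -0.5]
[41, -30, -31] [-0.7, -0.0, -0.7]
[58, -35, -32] [-0.9, -0.0, -0.9]
[76, -40, -30] [-1.2, 0.0, -1.2]
[94, -45, -28] [-1.4, -0.0, -1.4]
[112, -50, -27] [-1.6, -0.0, -1.6]
[130, -55, -25] [-1.9, -0.0, -1.9]
--
[19, 0, 1] [-0.2, 0.0, -0.2]
[37, -1, 2] [-0.5, 0.0, -0.5]
[56, -1, 2] [-0.7, 0.0, -0.7]
[74, -1, 3] [-0.9, -0.0, -0.9]
[93, -2, 4] [-1.2, 0.0, -1.2]
[108, -1, 10] [-1.4, 0.0, -1.4]
[120, 0, 19] [-1.6, 0.0, -1.6]
[132, 2, 29] [-1.9, 0.0, -1.9]
--
```

>>> step_arm(motion=[{"slide":[-11,10,-10],"dr":[0.1,-0.3,-1.3],"jaw":50},{"slide":[-22,19,-17],"dr":[0.3,-0.2,-2.6],"jaw":50},{"slide":[-32,27,-24],"dr":[0.5,0,-3.8],"jaw":50},{"slide":[-41,35,-30],"dr":[0.7,0.2,-5.0],"jaw":50},{"slide":[-50,42,-37],"dr":[0.9,0.5,-6.2],"jaw":50},{"slide":[-58,48,-44],"dr":[1.0,0.7,-7.3],"jaw":50},{"slide":[-66,54,-50],"dr":[1.1,1.0,-8.5],"jaw":50},{"slide":[-73,59,-57],"dr":[1.2,1.3,-9.6],"jaw":50}])

```text
clock: 23.7
position: [400.1, -252.4, 288.3]
ee_rot: [0.894, -0.113, -0.305, 0.309]
contact_force: [0.9, -0.3, -0.1]
gripper_width: 66.3
grasp_force: 65.8
```

>>> step_arm(motion=[{"slide":[-4,-6,-8],"dr":[0,0.2,-1.2],"jaw":50},{"slide":[-6,-12,-16],"dr":[-0.1,0.5,-2.4],"jaw":50},{"slide":[-8,-19,-25],"dr":[-0.2,0.7,-3.6],"jaw":50},{"slide":[-11,-30,-33],"dr":[-0.4,0.9,-4.8],"jaw":50},{"slide":[-14,-43,-41],"dr":[-0.6,1.2,-6.0],"jaw":50},{"slide":[-16,-57,-49],"dr":[-0.8,1.4,-7.3],"jaw":50},{"slide":[-20,-73,-57],"dr":[-1.1,1.5,-7.9],"jaw":50},{"slide":[-26,-90,-66],"dr":[-1.3,1.6,-8.1],"jaw":50}])

```text
clock: 24.7
position: [421.8, -139.9, 285.3]
ee_rot: [0.813, 0.439, -0.335, 0.185]
contact_force: [0.1, -0.1, -0.3]
gripper_width: 66.2
grasp_force: 65.8
```

```bash
cat > /tmp/b3.py <<'E'
from pp import *
import cv2
from h import optics,proj
p,r,s=now();q=s["joints"];b=p+r.apply(V);m=r.as_matrix();print(p,b,q,s["contact_force"],s["gripper_width"],"lean",np.degrees(np.arccos(-m[2,2])),m[2,1])
for n in("top","scene"):
    im=optics.get_image(n);B,G,Rr=[im[...,i].astype(float) for i in range(3)]
    u,v=map(int,proj(n,[480.5,-381.5,20]));c=(Rr/(G+1))[v-35:v+35,u-35:u+35];print(n,np.percentile(c,[50,90,95,98]))
    mk=(c>1.85).astype(np.uint8);k,l,st,ce=cv2.connectedComponentsWithStats(mk);print([(ce[i].round(),st[i,4]) for i in range(1,k) if st[i,4]>4])
    cv2.imwrite(f"pics/{n}9.png",im)
az=np.degrees(np.arctan2(m[1,2],m[0,2]));print("az",az)
rows(p,r,check(q,[[*b,az,45],[440,60,120,-78,45],[446,71,60,-80,45]],18,True,4))
E
python3 /tmp/b3.py
```

```text
[ 421.78 -139.92  285.34] [ 431.2  -124.3   257.55] [ 0.34  0.26 -0.42  0.45 -1.56  2.06] [ 0.12 -0.06 -0.25] 66.24601741722628 lean 45.043254802586475 0.005462427946487047
top [1.31 1.38 1.52 1.68]
[]
scene [1.3  1.41 1.48 1.61]
[]
az -122.74194190867392
ok True 18 of 18
[ 432. -112.  248. -120.   45.] [ 0.38  0.26 -0.45  0.46 -1.53  2.07] dq 0.04 minz 276.0 wrist [432. 171. 433.] [528.  55. 486.]
[ 434.  -61.  211. -107.   45.] [ 0.52  0.26 -0.57  0.51 -1.4   2.06] dq 0.04 minz 238.0 wrist [373. 214. 396.] [493. 122. 449.]
[437. -11. 173. -95.  45.] [ 0.66  0.28 -0.67  0.57 -1.27  2.03] dq 0.03 minz 201.0 wrist [317. 244. 361.] [455. 181. 411.]
[439.  40. 135. -83.  45.] [ 0.77  0.31 -0.77  0.67 -1.14  2.  ] dq 0.03 minz 163.0 wrist [266. 259. 327.] [416. 230. 374.]
[444.  68.  78. -79.  45.] [ 0.81  0.41 -0.82  0.75 -1.01  1.89] dq 0.04 minz 106.0 wrist [254. 264. 280.] [410. 257. 316.]
[14, -5, -1] [-0.3, 0.0, -0.3]
[29, -11, -2] [-0.5, 0.0, -0.6]
[43, -16, -3] [-0.8, 0.0, -0.9]
[58, -22, -5] [-1.1, 0.0, -1.1]
[72, -27, -6] [-1.4, 0.0, -1.4]
[87, -33, -7] [-1.6, 0.0, -1.7]
[101, -38, -9] [-1.9, 0.0, -1.9]
[116, -44, -10] [-2.2, 0.0, -2.2]
--
[16, 0, -2] [-0.3, 0.0, -0.3]
[31, 0, -5] [-0.5, 0.0, -0.5]
[47, -1, -7] [-0.8, 0.0, -0.8]
[63, -1, -9] [-1.1, 0.0, -1.1]
[78, -1, -12] [-1.4, 0.0, -1.4]
[94, -2, -14] [-1.6, -0.0, -1.6]
[110, -1, -12] [-1.8, -0.0, -1.8]
[124, 0, -2] [-1.7, 0.0, -1.7]
--
[15, 2, 11] [0.1, 0.0, 0.1]
[29, 4, 21] [0.1, 0.0, 0.1]
--
```

Run:
```python
import cv2,numpy as np
t=cv2.imread("pics/top9.png");s=cv2.imread("pics/scene9.png")
o=np.zeros((600,800,3),np.uint8)
o[:300,:400]=cv2.resize(t[235:310,425:525],(400,300),interpolation=2);o[:300,400:]=cv2.resize(s[85:160,405:505],(400,300),interpolation=2)
o[300:,:400]=cv2.resize(t[170:350,250:490],(400,300),interpolation=2);o[300:,400:]=cv2.resize(s[90:315,260:560],(400,300))
cv2.imwrite("pics/last.png",o)
```

```text
(no output)
```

View pics/last.png

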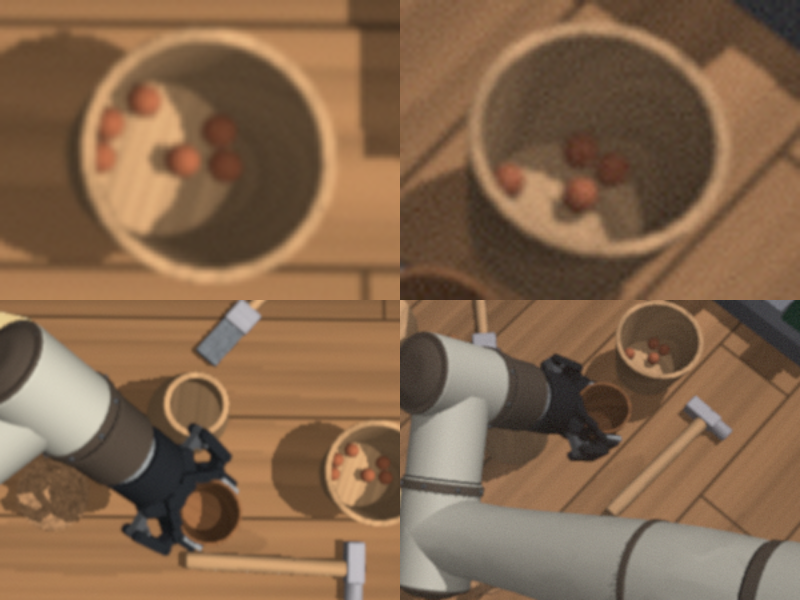

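All six balls are in the wide shell (top-left crop, six spots inside the rim) and the cup is empty. Next I carry the cup to the mat.

>>> step_arm(motion=[{"slide":[14,-5,-1],"dr":[-0.3,0,-0.3],"jaw":50},{"slide":[29,-11,-2],"dr":[-0.5,0,-0.6],"jaw":50},{"slide":[43,-16,-3],"dr":[-0.8,0,-0.9],"jaw":50},{"slide":[58,-22,-5],"dr":[-1.1,0,-1.1],"jaw":50},{"slide":[72,-27,-6],"dr":[-1.4,0,-1.4],"jaw":50},{"slide":[87,-33,-7],"dr":[-1.6,0,-1.7],"jaw":50},{"slide":[101,-38,-9],"dr":[-1.9,0,-1.9],"jaw":50},{"slide":[116,-44,-10],"dr":[-2.2,0,-2.2],"jaw":50}])

```text
clock: 25.8
position: [434.6, -41.1, 209.9]
ee_rot: [0.698, 0.605, -0.288, 0.254]
contact_force: [0.1, -0.9, -0.3]
gripper_width: 65.9
grasp_force: 65.8
```

>>> step_arm(motion=[{"slide":[16,0,-2],"dr":[-0.3,0,-0.3],"jaw":50},{"slide":[31,0,-5],"dr":[-0.5,0,-0.5],"jaw":50},{"slide":[47,-1,-7],"dr":[-0.8,0,-0.8],"jaw":50},{"slide":[63,-1,-9],"dr":[-1.1,0,-1.1],"jaw":50},{"slide":[78,-1,-12],"dr":[-1.4,0,-1.4],"jaw":50},{"slide":[94,-2,-14],"dr":[-1.6,0,-1.6],"jaw":50},{"slide":[110,-1,-12],"dr":[-1.8,0,-1.8],"jaw":50},{"slide":[120,0,-5],"dr":[-1.8,0,-1.8],"jaw":50}])

```text
clock: 26.8
position: [447.5, 45.6, 128.1]
ee_rot: [0.58, 0.718, -0.24, 0.301]
contact_force: [0.8, -0.2, -0.7]
gripper_width: 66.0
grasp_force: 65.8
```

```bash
cat > /tmp/d.py <<'E'
from pp import *
from h import rel
import sys
p,r,s=now();q=s["joints"];b=p+r.apply(V);m=r.as_matrix();print(p,b,q,s["contact_force"],s["gripper_width"],"lean",np.degrees(np.arccos(-m[2,2])),m[2,1])
az=np.degrees(np.arctan2(m[1,2],m[0,2]));print("az",az,"cup axis",r.apply(R.from_quat([0.304,0.871,-0.122,0.366]).inv().apply([0,0,1])))
for h in map(float,sys.argv[1:]):
    t=pose([446.2,70.9,h],az);rel(p,r,*t);print(ik(*t,[q]),(t[0]+t[1].apply(pts))[:,2].min())
E
python3 /tmp/d.py 20 5
```

```text
[447.45  45.63 128.13] [442.98  63.21 100.26] [ 0.81  0.36 -0.82  0.75 -1.04  1.93] [ 0.83 -0.16 -0.71] 65.98234601910883 lean 45.277147697597854 0.004375377896327526
az -77.54981025679058 cup axis [ 0.01 -0.    1.  ]
slide [61.8  4.6 51.8] len 81.0 dr [ 0.    0.03 -0.04] deg 0.0
[array([ 0.78,  0.51, -0.89,  0.88, -0.89,  1.76])] 47.771219221577496
slide [72.5  4.6 62.4] len 96.0 dr [ 0.    0.03 -0.04] deg 0.0
[array([ 0.77,  0.54, -0.9 ,  0.92, -0.86,  1.72])] 32.771219221577496
```

Run:
```python
from h import *
import pickle
po=pickle.load(open("po.pkl","rb"))
A=np.zeros((3,3));b=np.zeros(3)
for o,d in (ray("top",229.5,284.5),ray("scene",284,323.5),ray("wrist",161,145,po)):
    d=d/np.linalg.norm(d);Pm=np.eye(3)-np.outer(d,d);A+=Pm;b+=Pm@o
x=np.linalg.solve(A,b);print(x)
print(proj("wrist",x,po),np.linalg.norm(pw("wrist",122,148,x[2],po)-pw("wrist",199,150,x[2],po)))
```

```text
[449.21195794 190.19164946  41.94680524]
(np.float64(158.45188227037775), np.float64(143.5609916187996)) 51.45054281247642
```

>>> step_arm(motion=[{"slide":[6,1,6],"dr":[0,0,0],"jaw":50},{"slide":[17,2,15],"dr":[0,0,0],"jaw":50},{"slide":[30,3,26],"dr":[0,0,0],"jaw":50},{"slide":[43,4,37],"dr":[0,0,0],"jaw":50},{"slide":[54,5,46],"dr":[0,0,0],"jaw":50},{"slide":[61,5,52],"dr":[0,0,0],"jaw":50},{"slide":[66,5,56],"dr":[0,0,0],"jaw":50},{"slide":[69,5,59],"dr":[0,0,0],"jaw":50}])

```text
clock: 27.8
position: [451.5, 52.9, 38.2]
ee_rot: [0.581, 0.717, -0.24, 0.301]
contact_force: [-0.5, 0.0, -1.2]
gripper_width: 66.4
grasp_force: 65.8
```

```bash
python3 /tmp/d.py 5 3
```

```text
[451.45  52.86  38.24] [447.02  70.45  10.38] [ 0.77  0.53 -0.89  0.9  -0.87  1.72] [-0.46  0.04 -1.18] 66.36792205159243 lean 45.26635586684292 0.004788139071817743
az -77.59889801820789 cup axis [ 0.01 -0.    1.  ]
slide [ 4.2 -0.5  3.5] len 6.0 dr [ 0.    0.03 -0.05] deg 0.0
[array([ 0.77,  0.54, -0.9 ,  0.92, -0.86,  1.72])] 32.771219221577496
slide [ 5.6 -0.5  4.9] len 7.0 dr [ 0.    0.03 -0.05] deg 0.0
[array([ 0.77,  0.54, -0.9 ,  0.92, -0.86,  1.71])] 30.7712192215775
```

>>> step_arm(motion=[{"slide":[1,0,1],"dr":[0,0,0],"jaw":50},{"slide":[2,0,2],"dr":[0,0,0],"jaw":50},{"slide":[3,0,3],"dr":[0,0,0],"jaw":50},{"slide":[3.5,0,3.5],"dr":[0,0,0],"jaw":50},{"slide":[4,0,4],"dr":[0,0,0],"jaw":50},{"slide":[4.4,0,4.4],"dr":[0,0,0],"jaw":50},{"slide":[4.8,0,4.8],"dr":[0,0,0],"jaw":50},{"slide":[4.8,0,4.8],"dr":[0,0,0],"jaw":50}])

```text
clock: 28.8
position: [451.4, 52.7, 31.6]
ee_rot: [0.581, 0.717, -0.24, 0.301]
contact_force: [0.8, -0.3, -0.2]
gripper_width: 66.4
grasp_force: 65.8
```

>>> step_arm(motion=[{"slide":[0.2,0,0.2],"dr":[0,0,0],"jaw":50},{"slide":[0.4,0,0.4],"dr":[0,0,0],"jaw":50},{"slide":[0.6,0,0.6],"dr":[0,0,0],"jaw":50},{"slide":[0.8,0,0.8],"dr":[0,0,0],"jaw":50},{"slide":[0.8,0,0.8],"dr":[0,0,0],"jaw":50},{"slide":[0.8,0,0.8],"dr":[0,0,0],"jaw":50},{"slide":[0.8,0,0.8],"dr":[0,0,0],"jaw":50},{"slide":[0.8,0,0.8],"dr":[0,0,0],"jaw":50}])

```text
clock: 29.8
position: [451.5, 52.7, 30.8]
ee_rot: [0.581, 0.717, -0.24, 0.301]
contact_force: [-2.3, 2.0, 5.2]
gripper_width: 66.4
grasp_force: 65.3
```

>>> step_arm(motion=[{"slide":[0,0,0],"dr":[0,0,0],"jaw":67},{"slide":[0,0,0],"dr":[0,0,0],"jaw":69},{"slide":[0,0,0],"dr":[0,0,0],"jaw":72},{"slide":[0,0,0],"dr":[0,0,0],"jaw":78},{"slide":[0,0,0],"dr":[0,0,0],"jaw":85},{"slide":[0,0,0],"dr":[0,0,0],"jaw":85},{"slide":[0,0,0],"dr":[0,0,0],"jaw":85},{"slide":[0,0,0],"dr":[0,0,0],"jaw":85}])

```text
clock: 30.8
position: [451.4, 52.7, 30.5]
ee_rot: [0.581, 0.717, -0.24, 0.301]
contact_force: [0.6, -0.5, -0.6]
gripper_width: 85.2
grasp_force: 0.0
```

Run:
```python
from pp import *
p,r,s=now();q=s["joints"];print(p,s["gripper_width"],s["contact_force"])
P=[(p-r.apply([0,0,d]),r) for d in (40,80,120,160,200)];o,ok=track(q,P);print(ok,o[-1],P[-1][0],links(o[-1])[1:])
```

```text
[451.42  52.75  30.54] 85.20622807776869 [ 0.63 -0.48 -0.61]
True [ 1.07  0.4  -0.55  0.5  -1.3   1.97] [420.94 191.52 171.3 ] (array([222.56, 409.73, 336.22]), array([375.56, 398.09, 380.83]))
```

>>> step_arm(motion=[{"slide":[0,0,-8],"dr":[0,0,0],"jaw":85},{"slide":[0,0,-20],"dr":[0,0,0],"jaw":85},{"slide":[0,0,-36],"dr":[0,0,0],"jaw":85},{"slide":[0,0,-56],"dr":[0,0,0],"jaw":85},{"slide":[0,0,-80],"dr":[0,0,0],"jaw":85},{"slide":[0,0,-105],"dr":[0,0,0],"jaw":85},{"slide":[0,0,-128],"dr":[0,0,0],"jaw":85},{"slide":[0,0,-140],"dr":[0,0,0],"jaw":85}])

```text
clock: 31.8
position: [430.0, 151.4, 129.9]
ee_rot: [0.581, 0.718, -0.239, 0.301]
contact_force: [-1.0, -0.3, -0.1]
gripper_width: 85.2
grasp_force: 0.0
```

Run:
```python
from h import *
import cv2
p,r,s=now();im=optics.get_image("wrist");print(p,s["contact_force"],s["joint_vel"].round(3));po=(p,s["ee_rot"])
for rr,z,c in((36,73,(0,255,0)),(25,3,(255,0,0)),(55,3,(0,0,255))):
    q=[proj("wrist",[446+rr*np.cos(a),71+rr*np.sin(a),z],po) for a in np.linspace(0,6.28,60)]
    cv2.polylines(im,[np.int32(q)],True,c,1)
cv2.imwrite("pics/wend.png",im)
# rough numeric check: saturation-based cup segmentation along predicted ring
ra=cv2.imread("pics/wend.png")
u,v=proj("wrist",[446,71,73],po);print(u,v)
ref=optics.get_image("wrist");
row=int(proj("wrist",[446,71,40],po)[1]);print(row,[tuple(int(k) for k in ref[row,c]) for c in range(200,440,10)])
```

```text
[429.98512616 151.35028244 129.86917206] [-0.99895008 -0.31802403 -0.14144926] [ 0.108 -0.049  0.152 -0.147 -0.219  0.088]
312.7886949569337 271.79593562410906
229 [(102, 154, 198), (99, 153, 195), (96, 148, 191), (101, 156, 201), (100, 153, 195), (96, 154, 197), (98, 153, 197), (110, 167, 212), (44, 78, 113), (49, 85, 123), (57, 90, 130), (63, 99, 139), (64, 99, 138), (58, 92, 127), (57, 88, 123), (50, 82, 119), (108, 165, 209), (101, 153, 199), (103, 159, 201), (112, 167, 212), (111, 168, 212), (107, 163, 204), (100, 157, 200), (71, 108, 146)]
```

Run:
```python
from h import *
p,r,s=now();im=optics.get_image("wrist").astype(int)[...,2];po=(p,s["ee_rot"])
for z in (10,20,30,40,50,60):
    rad=25+11*(z-3)/70
    u,v=proj("wrist",[446,71,z],po);e=[proj("wrist",[446+sg*rad*r.as_matrix()[0,1],71+sg*rad*r.as_matrix()[1,1],z],po)[0] for sg in(-1,1)]
    row=im[int(round(v))];d=np.where(row[240:390]<150)[0]+240;print(z,round(v),"pred",np.round(e),"seen",d.min(),d.max(),len(d))
```

```text
10 196 pred [278. 347.] seen 281 351 71
20 207 pred [275. 350.] seen 279 354 76
30 218 pred [272. 353.] seen 266 357 85
40 230 pred [269. 355.] seen 264 360 91
50 242 pred [266. 358.] seen 262 363 97
60 255 pred [263. 362.] seen 260 389 89
```

```bash
python3 -c "
from bench import arm
print(arm.job_done())"
```

```text
the job is handed in; nothing more can be done
None
```

The job is handed in, but `job_done()` returned no verdict: all six balls show in the wide shell, and the empty cup stands upright on the cork mat about 3 mm off centre and released, at about 32 of the 69 s.

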